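# Lay the evening offering

### The job

Get the altar ready for the evening: drop the yellow battery pack fully down into the pocket of the lotus lamp and swing the red lever shut over it, and move every almond cake from the baking sheet to the steel offering plate, each lying flat on it. Nobody touches offering cakes by hand: slide the cake server under each one to carry it, and lay the server back on its blue rest as you found it. Leave the sage figurine and the glass jar alone.

Things in the scene. Friction and masses are not known exactly. Their poses are not given: they have to be found in the camera images.
- cake0: first hard almond cake: rigid disc 62 mm across, 14 mm thick, 50 g, the same on both faces (a red dot in the middle), both edges bevelled all round (4 mm high, 9 mm wide: flat faces 44 mm across). Origin: centre of the face that starts underneath, z to the other face. Two or three cakes are present; absent ones read None all through
- cake1: second almond cake, same as the first
- cake2: third almond cake, same as the first
- sheet: smooth dark baking sheet the cakes start on, fixed, 160 (x) by 290 (y) mm. Origin: centre of the underside; floor 3 mm above it. Rims 13 mm high along the far (+x) edge and both sides (inner faces x = +76, y = +-141 mm); the -x edge, towards the robot, is open. A pushed cake slides; up against the far rim it stays and the blade runs in under its bevel
- plate: rectangular steel offering plate, fixed, 150 (x) by 290 (y) mm. Origin: centre of the underside; floor top 3 mm above it, rim 4 mm thick all round with its top 12 mm above the origin (inner faces at x = +-71 mm, y = +-141 mm). Its x axis points away from the robot
- server: cake server (cranked spatula), 150 g. Origin: middle of the wooden grip; x to the blade, z up. Grip 16 mm wide, 22 mm high, x = -75 to +45 mm; a 45-degree neck leads down to a flat polished blade 46 mm wide, 2 mm thick, x = 80 to 172 mm, underside at z = -46 mm. A cake slides off the blade when tipped over about 17 to 23 degrees. Balance at x = +43 mm
- server_tip (a point): middle of the front lower edge of the server's blade, at (172, 0, -46) mm in the server's frame
- rest: fixed blue ceramic rest for the server; origin under the point where the server's origin lies when put away, x along the server towards its blade. Floor 6 mm high, 52 mm wide, from x = -65 to +175 mm, carries the blade; at x = -50 mm a saddle 41 mm high and 12 mm thick carries the grip between two horns 22 mm apart that reach up to 52 mm
- rest_seat (a point): where the server's origin lies when it is put away, 52 mm above the rest's origin; axes as the rest's
- lamp: black base of the lotus lamp, fixed, 90 (x) by 160 (y) by 38 (z) mm; origin: centre of the underside. A pink lotus bud about 60 mm across its petals and 95 mm above the table at its top stands on it at y = +43 mm; the battery pocket lies at y = -30 mm
- pocket (a point): centre of the floor of the battery pocket, 22 mm above the table; the pocket is 33 (lamp x) by 53 (lamp y) mm and 16 mm deep, open upwards with a 1.5 mm chamfered mouth at 38 mm. Axes as the lamp's
- latch (a joint): angle of the red locking lever on the lamp base, rad: 0 = shut, lying over the pocket along the lamp's +y; grows as it opens (counter-clockwise from above) to its stop at 1.75, pointing to the lamp's -x. Stays where it is left (friction 0.02 N m). Starts open
- latch_pivot (a point): pivot of the lever on the top of the lamp base, 68 mm to the -y side of the lamp's origin, 38 mm above the table; the lever turns about the vertical
- latch_tab (a point): top centre of the upright thumb tab on the lever, 56 mm from the pivot, 77.5 mm above the table; the tab is 12 mm (across the lever) by 8 mm, 22 mm high. The lever is 60 mm long, 12 mm wide, its underside 12.5 mm above the lamp base's top: it just clears a seated pack, which stands 10 mm proud
- pack: yellow battery pack with a black band, a block 30 (x) by 50 (y) by 26 (z) mm, 90 g; lies on the table top. Origin: centre of the underside, z up. Goes into the pocket with its long side along the lamp's y, either way round
- sage: white ceramic figurine of a seated sage, 100 mm wide, 142 mm tall, loose and fragile; origin: centre of the underside
- jar: empty clear glass jar with steel lid, 72 mm across, 100 mm tall, loose; origin: centre of the underside
There are look-alikes about, which are no part of the job. Of the things shaped like the pack, the yellow one is meant.

How it is judged:
By the outcome, as a careful person would: the job done as asked, in the order asked, and still so for the second after the job is handed in, with the robot touching nothing.
Of cake0, cake1, cake2 only 2 to 3 are there at a start; the rules pass over those that are not, and their reading is None.
At some moment in a run one of pack, cake0, cake1, cake2 may be knocked a few centimetres aside while the robot is not near it.
It also fails if it takes over 210 s, if anything falls off the work surface, if the arm or the gripper's body presses on something with over 40 N, if the wrist force passes 120 N, or if a joint passes its speed limit or range.

### The arm

A 7-joint arm with a two-finger parallel gripper is mounted at the origin on the work surface. World frame = base frame: x ahead of the robot, y to its left, z up, the work surface at z = 0. Lengths are in mm, angles in rad, forces in N, time in s.
With the tool pointing down it reaches from about 350 to 900 mm from the base axis. Payload 8.1 kg.
Tool frame: the origin (TCP) lies between the finger pads; the fingertips stand 11 mm ahead of it and the grasp point (between the pads) lies 8 mm behind it; z points along the fingers, y is the direction in which the jaws open and shut (so a half turn about z gives the same grasp; the last joint's range is limited). The gripper opens to 92 mm and grips with 3 to 60 N. Pads are 19 mm wide; open, the fingers measure 130 mm over their backs; the gripper's body (75 mm by 190 mm) begins 47 mm behind the grasp point.
Start: joints at [1.022, 0.434, 0.025, 1.573, -0.012, 1.134, -0.075], TCP at [269.467, -563.94, 237.742] pointing down, gripper open.
Joint ranges: [-2.62, 2.62], [-0.44, 2.09], [-1.27, 1.32], [0.08, 2.57], [-1.32, 4.46], [0.12, 2], [-2.74, 2.74]. Speed limits (rad/s): [2.22, 2.22, 3.01, 3.01, 3.14, 3.14, 3.14].

### API

Orientations are given as a unit quaternion [x, y, z, w].
In Python, from rig import env gives the robot as it stands.
- The arm moves only by the tool jog_arm, never from a script. Its argument "increments" is a list that holds one entry, the list of rows, each a list of 6 numbers: the shift along the tool's x, y, z in m, then the turn, a rotation vector about the tool's x, y, z in rad. In form: [[[dx, dy, dz, ax, ay, az], ...]]. A call has 1 to 12 rows; each row shifts and turns the commanded pose from where the row before left it, along the tool's axes as they then stand; what a row does not reach is not made up. A row lasts 1/8 s, in which the tool goes at most 62.5 mm and 10.7 degrees, less where a joint would pass 70% of its speed; a pose out of reach is approached as far as the arm can. A call with a gripper value outside its range is refused whole. "hand" is the finger opening in m, from 0 to 0.0918, set as the call begins (left out, the last holds). The fingers move at their own pace and stop on an object; "force" is the grip in N (left out, the last holds). Time passes only in rows, so rows that do not move let the fingers close. It gives the time, the measured TCP pose, the force and the opening at its end, in the units of the state.
- env.observe(): the state, without advancing time (a new reading comes with each control period).
- env.read_camera(name): name is "scene" or "top"; returns a dict with "image" (400x640x3 uint8, red, green, blue), "depth" (400x640 float32, mm along the optical axis (not along the pixel's ray), 0 where there is no reading), "mtx" (3x3 intrinsics, pixels), "extrinsics" (4x4, takes a point from camera to world coordinates). Camera axes: x right, y up, looking along -z (the intrinsics and any distortion apply to the point x, -y, -z); pixel columns grow to the right and rows downward; lengths in mm; the calibration is good to about 2 mm. A picture is of the moment at which its call begins.
- env.close_job(): hands the job in, once; it reports no verdict.
Trained networks look in a picture, given as the dict that the camera call returned (one of the last four; its "shot" number tells which), for a name from the list of things; names that differ only in an ending like _2 or _b are one class to them, and where a whole thing is asked for, a point or a joint stands for the part that bears it (a point fixed in the world has none). Each returns a list of dicts, best first, with "p" (0 to 1); they miss things now and then, are a little off and sometimes report something else, mostly with a low value. They report only what shows in the picture. A call takes as long as a camera call. They do not tell look-alikes from the thing itself.
- env.look_for(picture, query): "xyz" ([x, y, z] in mm, in the coordinates of the camera as it stood for that picture, good to about 4 mm: the middle of the surface that is visible of it).
- env.outline_of(picture, query): "mask" (400x640 bool, what is visible of it).
- env.pinpoint(picture, query): "xyz" ([x, y, z] in mm, in the coordinates of the camera as it stood for that picture, good to about 4 mm: a listed point, or the origin of a listed thing).
The state is a dict: "t": time; "joints": joint angles; "joint_vel": joint speeds; "tau": joint torques, N m; "ee_pos": TCP position; "tool_rot": TCP orientation; "force": force on the tool from outside, world axes, zero at the start; "ft_torque": the same for the moment, N m; "width": finger opening in mm.
Only numpy, scipy, OpenCV 4.12 (cv2) and the standard library are available. Lean on these libraries where they do the work, as an engineer would, in place of code of your own. Each camera call takes 0.05 s, during which the arm holds its last target. There are 200 camera calls.

## Working session

There is one attempt and no reset: what is moved stays moved. The work goes in short steps, Python scripts to look and compute and a tool call to move; the robot and the scene stay as the last step left them, time stands still between calls to the robot, and variables do not carry over. Pictures are saved under pics/ and viewed, about 12 in all and at most 16, crops included, and the job is handed in when it is done.

Besides the shell and the picture viewer there is one more tool, called after "Emit:" as name(argument=value, ...), one argument or row to a line, values as JSON. jog_arm: Moves the arm, as the interface text tells. Its arguments: {"type":"object","properties":{"increments":{"type":"array"},"hand":{"type":"number"},"force":{"type":"number"}},"required":["increments"]}

```bash
ls; mkdir -p pics; cat > h.py <<'E'
import numpy as np, cv2
from rig import env
def shot(n,f=None):
    p=env.read_camera(n)
    if f: cv2.imwrite('pics/'+f,p['image'][:,:,::-1])
    return p
def w(p,x): 
    E=np.array(p['extrinsics']); return (E[:3,:3]@np.array(x)+E[:3,3])
def cloud(p):
    K=np.array(p['mtx']);d=p['depth'];v,u=np.mgrid[:400,:640]
    c=np.stack([(u-K[0,2])/K[0,0]*d,-(v-K[1,2])/K[1,1]*d,-d],-1)
    E=np.array(p['extrinsics']);return c@E[:3,:3].T+E[:3,3]
def proj(p,X):
    E=np.linalg.inv(p['extrinsics']);c=E[:3,:3]@np.array(X)+E[:3,3];K=p['mtx']
    return K[0][0]*c[0]/-c[2]+K[0][2],K[1][1]*-c[1]/-c[2]+K[1][2]
E
python3 - <<'E'
from h import *
for n in('scene','top'):
    p=shot(n,n+'0.png'); print(n,np.round(p['extrinsics'],2).tolist(),np.round(p['mtx'],1).tolist())
    for q in ['cake0','sheet','plate','server','server_tip','rest','rest_seat','lamp','pocket','latch','latch_pivot','latch_tab','pack','sage','jar']:
        try:
            r=env.pinpoint(p,q); print(q,[(round(a['p'],2),w(p,a['xyz']).round().tolist(),np.round(proj(p,w(p,a['xyz']))).tolist()) for a in r[:5]])
        except Exception as e: print(q,e)
s=env.observe();print(s)
E
```

```text
pics
scene [[-0.49, -0.64, 0.59, 1092.89], [0.87, -0.36, 0.33, 303.1], [0.0, 0.68, 0.74, 758.74], [0.0, 0.0, 0.0, 1.0]] [[381.5, 0.0, 313.5], [0.0, 381.5, 197.7], [0.0, 0.0, 1.0]]
cake0 [(0.81, [577.0, 365.0, 0.0], [450.0, 290.0]), (0.71, [584.0, 269.0, 6.0], [408.0, 272.0])]
sheet [(0.7, [590.0, 269.0, 4.0], [407.0, 275.0]), (0.46, [393.0, 178.0, 5.0], [400.0, 203.0])]
plate [(0.71, [599.0, -278.0, -0.0], [215.0, 193.0]), (0.3, [632.0, -32.0, 22.0], [284.0, 231.0])]
server [(0.77, [422.0, 7.0, 44.0], [338.0, 177.0])]
server_tip [(0.72, [392.0, 179.0, 6.0], [400.0, 203.0])]
rest [(0.56, [423.0, 13.0, 3.0], [339.0, 189.0])]
rest_seat [(0.64, [426.0, 10.0, 55.0], [338.0, 176.0])]
lamp [(0.63, [634.0, -1.0, 2.0], [295.0, 242.0])]
pocket [(0.96, [631.0, -30.0, 22.0], [285.0, 231.0])]
latch it knows: cake, jar, lamp, latch_pivot, latch_tab, pack, plate, pocket, rest, rest_seat, sage, server, server_tip, sheet
latch_pivot []
latch_tab [(0.59, [570.0, -63.0, 77.0], [286.0, 195.0])]
pack [(0.78, [402.0, -271.0, 2.0], [258.0, 152.0]), (0.74, [310.0, -293.0, -4.0], [269.0, 135.0]), (0.58, [372
[... 1753 characters left out ...]
0, 118.0])]
{'t': 1.5, 'joints': array([ 1.02236688,  0.43450533,  0.02497202,  1.57319211, -0.01158335,
        1.1339941 , -0.07510168]), 'joint_vel': array([ 0.00031102,  0.00140725, -0.00157281,  0.00012633,  0.00035476,
        0.00090322, -0.00069555]), 'tau': array([-6.97707219e-04, -6.67663407e+01,  9.83735137e-01, -3.14799428e+01,
       -6.06586318e-02,  3.28972517e-02,  3.82887237e-06]), 'ee_pos': array([ 269.49805785, -563.93157614,  237.7412627 ]), 'tool_rot': array([ 9.75263201e-01,  2.21046802e-01, -6.16959782e-07,  2.42303404e-05]), 'force': array([ 0.32855184,  0.26190095, -0.10279897]), 'ft_torque': array([-0.04045089, -0.02269168, -0.04010627]), 'width': 92.12032443550585}
```

View pics/scene0.png

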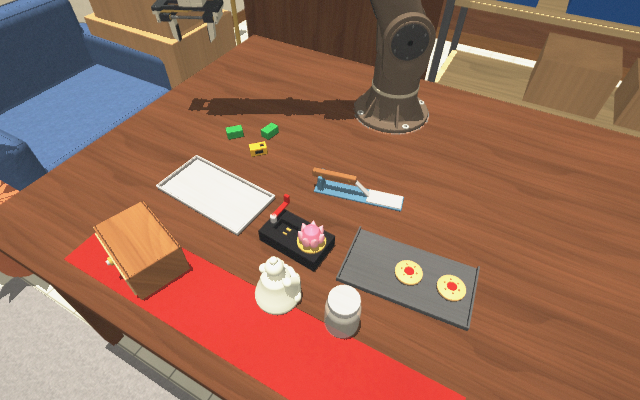

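View pics/top0.png

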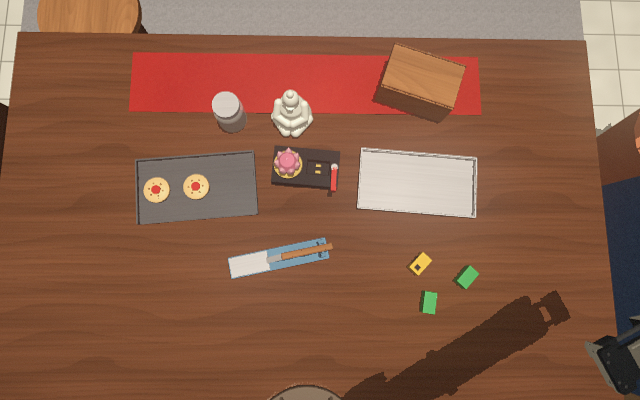

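The yellow pack is at scene (258,149) and top (420,264). The things it could be confused with are the green packs at top (467,277) and (429,302), and the yellow one fits the description. There are two cakes, at top (156,189) and (196,186). The lamp is at (306,168), the server and rest at (280,257), and the plate at (418,183).

```bash
cat >> h.py <<'E'
def toz(p,u,v,z):
    K=np.array(p['mtx']);E=np.array(p['extrinsics'])
    d=E[:3,:3]@np.array([(u-K[0,2])/K[0,0],-(v-K[1,2])/K[1,1],-1.]);t=(z-E[2,3])/d[2];return E[:3,3]+t*d
def rect(p,m,z):
    m=m.astype(np.uint8);n,l,s,c=cv2.connectedComponentsWithStats(m);out=[]
    for i in range(1,n):
        if s[i,4]<25: continue
        ys,xs=np.nonzero(l==i);P=np.array([toz(p,a+dx,b+dy,z)[:2] for a,b in zip(xs,ys) for dx in(-.5,.5) for dy in(-.5,.5)])
        r=cv2.minAreaRect(P.astype(np.float32));mn=P.mean(0);out.append((np.round(r[0],1).tolist(),np.round(r[1],1).tolist(),round(r[2],1),mn.round(1).tolist(),int(s[i,4])))
    return out
E
python3 - <<'E'
from h import *
p=shot('top')
hsv=cv2.cvtColor(p['image'],cv2.COLOR_RGB2HSV);H,S,V=cv2.split(hsv)
def near(m,x,y,r):
    k=np.zeros_like(m);k[y-r:y+r,x-r:x+r]=1;return m&k.astype(bool)
print('packcol',hsv[262,417],hsv[258,424], hsv[165,420],hsv[190,250],hsv[180,310],hsv[182,334],hsv[265,245],hsv[250,300],hsv[257,305])
pm=near(((H>18)&(H<32)&(S>150)&(V>120)),420,264,16)
print('pack top',rect(p,pm,26))
for q,z in [('pack',26),('sheet',13),('plate',12),('lamp',38),('server',50),('cake0',17),('rest',6),('latch_tab',60)]:
    for a in env.outline_of(p,q)[:3]: print(q,round(a['p'],2),rect(p,a['mask'],z)[:2])
cl=cloud(p)
for q,(u,v) in dict(plate=(418,183),sheet=(230,200),cake=(196,186),table=(300,320),lamp=(322,158),blade=(250,264),grip=(310,250)).items(): print(q,cl[v,u].round(1))
big=[cv2.resize(p['image'][y-35:y+35,x-45:x+45,::-1],None,fx=8,fy=8,interpolation=cv2.INTER_CUBIC) for x,y in[(306,168)]]
cv2.imwrite('pics/lamp.png',big[0])
im=p['image'][:,:,::-1]
cv2.imwrite('pics/two.png',np.hstack([cv2.resize(im[235:315,395:485],(400,356),interpolation=cv2.INTER_CUBIC),cv2.resize(im[225:305,225:315+25],(400,278),interpolation=cv2.INTER_CUBIC).repeat(1,0)[:278].copy() if 0 else cv2.resize(im[220:310,235:336],(400,356),interpolation=cv2.INTER_CUBIC)]))
E
```

```text
packcol [ 22 162 245] [ 22 163 242] [ 15  24 216] [ 12  30 126] [ 9 62 82] [  2 167 229] [ 15  21 220] [ 13 144 181] [100  69 177]
pack top [([399.3, -270.0], [33.4, 54.5], 45.4, [400.2, -270.5], 246)]
pack 0.9 [([398.8, -265.8], [38.0, 59.2], 48.7, [398.8, -266.0], 332)]
pack 0.69 [([308.3, -284.9], [38.0, 50.9], 80.9, [308.1, -285.3], 303)]
pack 0.53 [([367.9, -378.0], [36.8, 56.2], 46.7, [367.7, -378.1], 304)]
sheet 0.73 [([584.5, 268.9], [168.9, 297.6], 5.2, [583.9, 263.9], 7101)]
plate 0.86 [([597.5, -272.9], [302.3, 162.2], 85.5, [596.8, -273.6], 7344)]
lamp 0.63 [([627.0, 2.8], [166.2, 106.3], 83.4, [626.3, 2.7], 2704)]
server 0.83 [([413.3, 58.1], [48.3, 239.7], 12.5, [407.8, 86.5], 1229)]
cake0 0.89 [([573.5, 362.6], [64.5, 64.3], 3.1, [574.0, 362.8], 565)]
cake0 0.57 [([583.5, 268.6], [64.4, 62.4], 2.3, [583.3, 268.2], 517)]
rest 0.75 [([439.2, 24.5], [21.1, 145.8], 12.7, [439.9, 23.9], 399), ([405.4, 21.3], [23.8, 154.5], 12.8, [406.2, 17.8], 488)]
rest 0.45 [([774.0, 42.3], [113.4, 108.8], 46.5, [773.9, 39.8], 1399)]
latch_tab 0.42 [([597.1, -61.8], [18.0, 70.3], 84.5, [596.4, -61.7], 181)]
plate [ 597.  -278.     4.6]
sheet [552.8 187.4   2.5]
cake [584.3 267.   18.5]
table [266.6  14.3  -0.4]
lamp [650.5 -37.1  39.1]
blade [397.7 133.9   9.4]
grip [429.2  -8.5  61.3]
```

View pics/lamp.png

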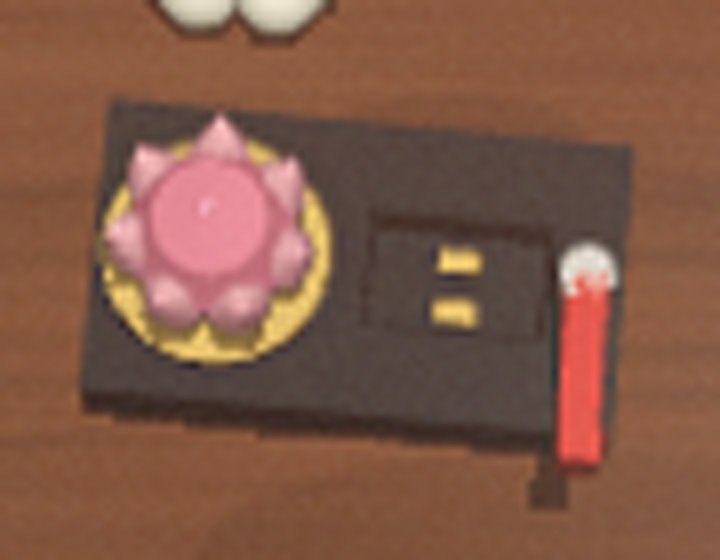

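View pics/two.png

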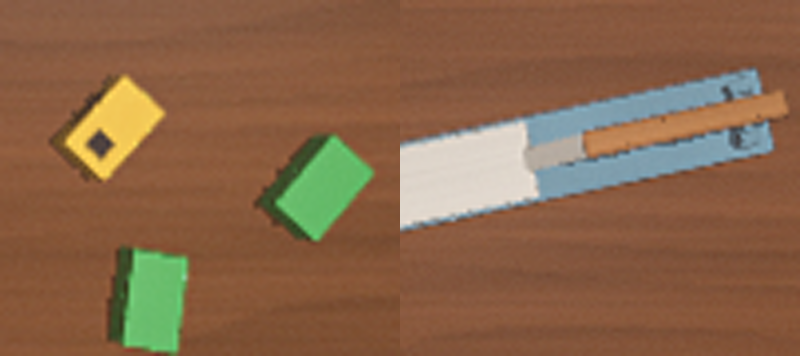

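```bash
cat > mv.py <<'E'
# plan(pos, yaw): jaw yaw deg (tool y dir) target w/ tool pointing down -> increment in tool frame
import sys
from h import *
from scipy.spatial.transform import Rotation as R
def down(phi,tilt=0):
    f=np.radians(phi);y=np.array([np.cos(f),np.sin(f),0]);z=np.array([0,0,-1.]);x=np.cross(y,z)
    return R.from_matrix(np.stack([x,y,z],1))*R.from_rotvec([0,np.radians(tilt),0])
def need(pos,rot):
    s=env.observe();c=R.from_quat(s['tool_rot']);d=c.inv().apply(np.array(pos)-s['ee_pos'])
    print('t',round(s['t'],2),'pos',s['ee_pos'].round(1),'F',s['force'].round(1),'w',round(s['width'],1))
    print(' shift tool mm',d.round(1),'rotvec',(c.inv()*rot).as_rotvec().round(3),'j',s['joints'].round(2))
E
python3 - <<'E'
from mv import *
p=shot('top')
def c(x,y): return toz(p,261+x/8-.44,133+y/8-.44,38)[:2]
n={k:c(*v) for k,v in dict(TL=(113,97),TR=(632,147),BL=(85,390),BR=(610,437),g1=(459,261),g2=(454,314),p1=(373,213),p2=(552,238),p3=(360,325),p4=(545,340),piv=(588,268)).items()}
for k in n: print(k,n[k].round(1))
C=sum(n[k] for k in('TL','TR','BL','BR'))/4;d=n['TL']-n['TR']+n['BL']-n['BR'];a=np.degrees(np.arctan2(d[1],d[0]))-90
print('C',C,'yaw',a,np.linalg.norm(d)/2,np.linalg.norm(n['TL']-n['BL']))
ar=np.radians(a);Rm=np.array([[np.cos(ar),-np.sin(ar)],[np.sin(ar),np.cos(ar)]])
print('pocket',C+Rm@[0,-30],'piv',C+Rm@[0,-68])
print('gold floor', (toz(p,261+459/8,133+261/8,22)+toz(p,261+454/8,133+314/8,22))/2)
need([399.3,-270,120],down(45.4))
E
```

```text
TL [683.1  77.3]
TR [668.7 -79.8]
BL [592.8  84.3]
BR [579.2 -72.5]
g1 [632.9 -27.3]
g2 [616.6 -25.8]
p1 [647.6  -1.4]
p2 [640.2 -55.4]
p3 [613.    2.4]
p4 [608.7 -53.1]
piv [631.  -66.2]
C [630.94818667   2.32454178] yaw -5.101882579865077 157.5837166244957 90.62654709559575
pocket [628.28037595 -27.55660254] piv [624.90114904 -65.40605202]
gold floor [627.43521998 -28.05338529  22.        ]
t 2.0 pos [ 269.5 -563.9  237.7] F [ 0.  -0.5  0.3] w 92.0
 shift tool mm [ 243.9 -209.3  117.7] rotvec [ 0.     0.    -1.917] j [ 1.02  0.43  0.03  1.57 -0.01  1.13 -0.08]
```

Emit:
jog_arm(
  increments=[
    [[0.049, -0.042, 0.02, 0, 0, 0], [0.049, -0.042, 0.02, 0, 0, 0], [0.049, -0.042, 0.02, 0, 0, 0], [0.049, -0.042, 0.02, 0, 0, 0], [0.048, -0.041, 0.02, 0, 0, 0], [0, 0, 0, 0, 0, -0.175], [0, 0, 0, 0, 0, -0.175], [0, 0, 0, 0, 0, -0.175], [0, 0, 0, 0, 0, -0.175], [0, 0, 0, 0, 0, -0.175], [0, 0, 0, 0, 0, -0.175], [0, 0, 0, 0, 0, -0.175]],
  ],
  hand=0.06,
  force=20,
)

```text
t: 3.5
ee_pos: [390.3, -291.2, 145.0]
tool_rot: [0.669, 0.743, -0.0, 0.0]
force: [-0.1, -0.3, -0.6]
width: 59.9
```

Emit:
jog_arm(
  increments=[
    [[0, 0, 0, 0, 0, -0.175], [0, 0, 0, 0, 0, -0.175], [0, 0, 0, 0, 0, -0.175], [0, 0, 0, 0, 0, -0.167], [0, 0, 0, 0, 0, 0], [0, 0, 0, 0, 0, 0]],
  ],
)

```text
t: 4.25
ee_pos: [390.3, -291.2, 144.9]
tool_rot: [0.381, 0.924, -0.0, 0.0]
force: [0.3, -0.2, 0.1]
width: 60.0
```

```bash
python3 - <<'E'
from mv import *
p=shot('top')
hsv=cv2.cvtColor(p['image'],cv2.COLOR_RGB2HSV);H,S,V=cv2.split(hsv)
m=((H>18)&(H<32)&(S>150)&(V>120));k=np.zeros_like(m);k[235:300,390:450]=1
print(rect(p,m&k,26))
need([399.5,-270,27],down(45.4))
E
```

```text
[([395.4, -266.3], [31.2, 44.4], 43.5, [395.0, -265.2], 150)]
t 4.3 pos [ 390.3 -291.2  144.9] F [ 0.1 -0.2 -0.5] w 59.8
 shift tool mm [  8.4  21.5 117.9] rotvec [-0.     0.    -0.004] j [ 0.94  0.37 -0.52  1.98  0.24  0.84  1.08]
```

Emit:
jog_arm(
  increments=[
    [[0.0085, 0.0215, 0, 0, 0, 0], [0, 0, 0.04, 0, 0, 0], [0, 0, 0.04, 0, 0, 0], [0, 0, 0.025, 0, 0, 0], [0, 0, 0.0125, 0, 0, 0], [0, 0, 0, 0, 0, 0]],
  ],
)

```text
t: 5.05
ee_pos: [399.2, -269.7, 27.1]
tool_rot: [0.38, 0.925, -0.0, -0.0]
force: [0.3, 0.8, -0.0]
width: 60.4
```

Emit:
jog_arm(
  increments=[
    [[0, 0, 0, 0, 0, 0], [0, 0, 0, 0, 0, 0], [0, 0, 0, 0, 0, 0], [0, 0, 0, 0, 0, 0], [0, 0, 0, 0, 0, 0], [0, 0, 0, 0, 0, 0]],
  ],
  hand=0.02,
)

```text
t: 5.8
ee_pos: [399.5, -270.1, 27.8]
tool_rot: [0.38, 0.925, -0.0, 0.0]
force: [-1.2, -0.2, 6.8]
width: 29.6
```

Emit:
jog_arm(
  increments=[
    [[0, 0, -0.03, 0, 0, 0], [0, 0, -0.05, 0, 0, 0], [0, 0, -0.05, 0, 0, 0], [0, 0, 0, 0, 0, 0.178], [0, 0, 0, 0, 0, 0.178], [0, 0, 0, 0, 0, 0.178], [0, 0, 0, 0, 0, 0.178], [0, 0, 0, 0, 0, 0.17], [0, 0, 0, 0, 0, 0]],
  ],
)

```text
t: 6.92
ee_pos: [399.2, -269.6, 157.3]
tool_rot: [0.738, 0.675, -0.0, -0.0]
force: [-0.1, 1.5, -1.3]
width: 29.9
```

```bash
python3 - <<'E'
from mv import *
need([628.3,-27.7,150],down(-5.1))
p=shot('scene')
x,y=[int(a) for a in proj(p,env.observe()['ee_pos'])]
cv2.imwrite('pics/g1.png',cv2.resize(p['image'][max(0,y-60):y+60,max(0,x-80):x+80,::-1],None,fx=4,fy=4))
E
```

```text
t 6.92 pos [ 399.2 -269.6  157.3] F [-0.1  1.5 -1.3] w 29.9
 shift tool mm [261.3 206.7   7.2] rotvec [-0.  0.  0.] j [ 0.76  0.32 -0.35  1.99  0.14  0.85  0.25]
```

View pics/g1.png

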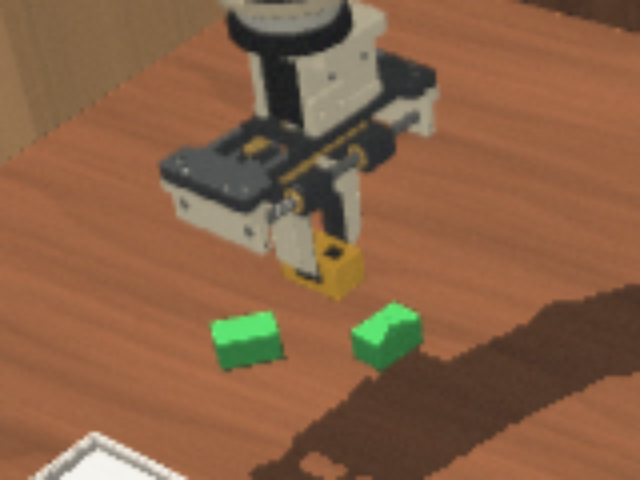

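Pack held. I'll carry it over the pocket and check from above.

Emit:
jog_arm(
  increments=[
    [[0.033, 0.026, 0, 0, 0, 0], [0.033, 0.026, 0, 0, 0, 0], [0.033, 0.026, 0, 0, 0, 0], [0.033, 0.026, 0, 0, 0, 0], [0.033, 0.026, 0, 0, 0, 0], [0.033, 0.026, 0, 0, 0, 0], [0.033, 0.026, 0, 0, 0, 0], [0.03, 0.025, 0, 0, 0, 0], [0, 0, 0.03, 0, 0, 0], [0, 0, 0.025, 0, 0, 0], [0, 0, 0, 0, 0, 0]],
  ],
)

```text
t: 8.35
ee_pos: [627.3, -28.7, 100.3]
tool_rot: [0.737, 0.676, -0.002, -0.002]
force: [0.4, -0.0, -1.3]
width: 29.7
```

```bash
python3 - <<'E'
from mv import *
need([628.3,-27.7,70],down(-5.1))
a=[]
for n in('top','scene'):
    p=shot(n)
    x,y=[int(v) for v in proj(p,[628,-28,60])]
    a.append(cv2.resize(p['image'][y-35:y+35,x-35:x+35,::-1],(400,400),interpolation=cv2.INTER_CUBIC))
    print(n,x,y)
cv2.imwrite('pics/g2.png',np.hstack(a))
E
```

```text
t 8.35 pos [627.3 -28.7 100.3] F [ 0.4 -0.  -1.3] w 29.7
 shift tool mm [ 1.1  1.  30.3] rotvec [-0.004  0.     0.002] j [ 0.2   0.61 -0.36  1.69  0.26  0.9  -0.35]
top 318 164
scene 285 220
```

View pics/g2.png

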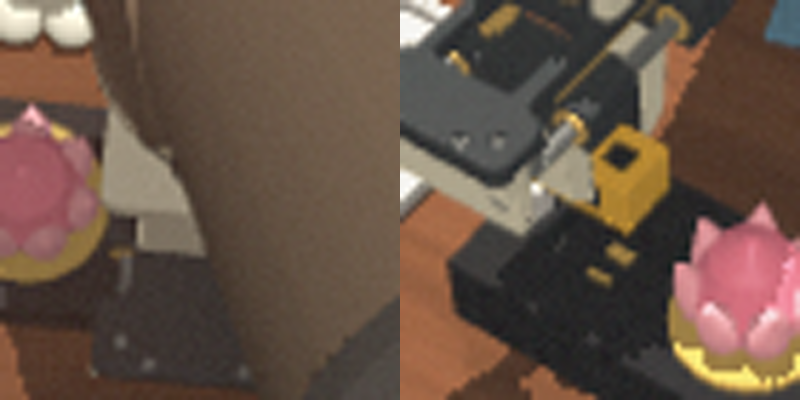

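```bash
python3 - <<'E'
from mv import *
p=shot('scene')
s=env.observe();r=R.from_quat(s['tool_rot'])
# pack corners in tool: x=+25 -> server? tool x dir = lamp +y ; tool y dir = lamp +x
for nm,v in dict(nearbot=(25,15,27.8),neartop=(25,15,1.8),leftbot=(25,-15,27.8),lefttop=(25,-15,1.8)).items():
    X=s['ee_pos']+r.apply(v); print(nm,X.round(1),np.round(proj(p,X),1))
x,y=285,215;im=p['image'][y-25:y+25,x-25:x+25,::-1]
cv2.imwrite('pics/g3.png',cv2.resize(im,(600,600),interpolation=cv2.INTER_CUBIC))
E
```

```text
nearbot [646.8  -5.   75.7] [289.7 226. ]
neartop [646.8  -5.  101.7] [289.2 218.7]
leftbot [616.9  -2.3  75.6] [297.4 217.6]
lefttop [616.9  -2.3 101.6] [297.1 210.3]
```

View pics/g3.png

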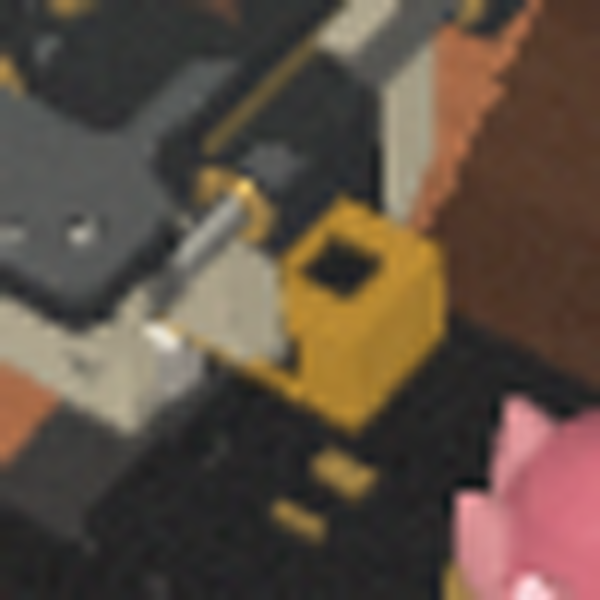

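```bash
python3 - <<'E'
from mv import *
p=shot('scene')
s=env.observe();r=R.from_quat(s['tool_rot']);print(s['ee_pos'])
zb=s['ee_pos'][2]-27.8
print('gold',toz(p,286.4,230.9,22))
a=toz(p,288.5,225.5,zb);b=toz(p,296.2,216.6,zb);print(a,b,'centre pack', (a+b)/2-r.apply([25,0,0]))
t=toz(p,288.5,218.2-0,zb+26)
need([628.3,-27.7,70],down(-5.1))
E
```

```text
[629.77239644 -28.59094617 103.68131938]
gold [628.54972471 -28.15681342  22.        ]
[647.03222976  -7.92392156  75.88131938] [615.87292246  -6.12903499  75.88131938] centre pack [629.22115996 -31.92669366  75.87383497]
t 8.55 pos [629.8 -28.6 103.7] F [ 0.2  0.7 -0.6] w 29.7
 shift tool mm [ 0.7 -1.6 33.7] rotvec [ 0.002 -0.    -0.   ] j [ 0.2   0.6  -0.36  1.68  0.26  0.9  -0.35]
```

Emit:
jog_arm(
  increments=[
    [[0.0036, -0.001, 0, 0, 0, 0], [0, 0, 0.02, 0, 0, 0], [0, 0, 0.013, 0, 0, 0], [0, 0, 0.003, 0, 0, 0], [0, 0, 0.003, 0, 0, 0], [0, 0, 0.002, 0, 0, 0], [0, 0, 0.001, 0, 0, 0], [0, 0, 0.001, 0, 0, 0], [0, 0, 0, 0, 0, 0]],
  ],
)

```text
t: 9.68
ee_pos: [628.9, -25.0, 59.5]
tool_rot: [0.738, 0.674, 0.0, 0.0]
force: [2.9, -0.5, 0.3]
width: 29.9
```

```bash
python3 -c "
from mv import *
need([628.7,-25,50],down(-5.1))"
```

```text
t 9.68 pos [628.9 -25.   59.5] F [ 2.9 -0.5  0.3] w 29.9
 shift tool mm [-0.  -0.3  9.5] rotvec [ 0.001 -0.    -0.001] j [ 0.18  0.65 -0.34  1.72  0.28  0.82 -0.38]
```

It's entering the pocket freely, so I'll continue down.

Emit:
jog_arm(
  increments=[
    [[0, 0, 0.003, 0, 0, 0], [0, 0, 0.003, 0, 0, 0], [0, 0, 0.002, 0, 0, 0], [0, 0, 0.001, 0, 0, 0], [0, 0, 0.001, 0, 0, 0], [0, 0, 0, 0, 0, 0]],
  ],
)

```text
t: 10.42
ee_pos: [628.9, -24.9, 49.7]
tool_rot: [0.738, 0.675, 0.0, 0.0]
force: [5.1, -1.8, 4.5]
width: 30.1
```

Emit:
jog_arm(
  increments=[
    [[0, 0, 0, 0, 0, 0], [0, 0, 0, 0, 0, 0], [0, 0, 0, 0, 0, 0], [0, 0, -0.02, 0, 0, 0], [0, 0, -0.04, 0, 0, 0], [0, 0, -0.06, 0, 0, 0], [0, 0, -0.06, 0, 0, 0]],
  ],
  hand=0.045,
)

```text
t: 11.3
ee_pos: [627.1, -24.4, 231.1]
tool_rot: [0.738, 0.675, -0.001, -0.001]
force: [1.1, 0.9, -0.6]
width: 45.0
```

```bash
python3 - <<'E'
from mv import *
s=env.observe();print(s['ee_pos'],s['force'])
p=shot('scene')
x,y=285,222;im=p['image'][y-35:y+35,x-45:x+45,::-1]
cv2.imwrite('pics/g4.png',cv2.resize(im,None,fx=7,fy=7,interpolation=cv2.INTER_CUBIC))
for q in('latch_tab','latch_pivot'):
    print(q,[(round(a['p'],2),w(p,a['xyz']).round(1).tolist()) for a in env.pinpoint(p,q)[:2]])
E
```

```text
[627.05519219 -24.3987032  231.08392142] [ 1.12793884  0.94437188 -0.64947635]
latch_tab [(0.61, [570.2, -65.5, 77.6])]
latch_pivot [(0.85, [627.6, -67.1, 36.7])]
```

View pics/g4.png

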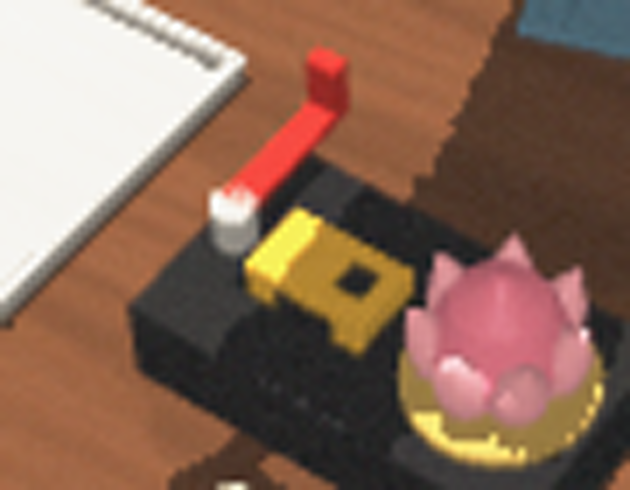

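The pack is seated, standing about 10 mm proud. Next is the lever: closed fingers on its −y side, then push around the arc.

Emit:
jog_arm(
  increments=[
    [[-0.026, -0.017, 0, 0, 0, 0], [-0.026, -0.017, 0, 0, 0, 0], [-0.0255, -0.017, 0, 0, 0, 0], [0, 0, 0.05, 0, 0, 0], [0, 0, 0.05, 0, 0, 0], [0, 0, 0.03, 0, 0, 0], [0, 0, 0, 0, 0, 0], [0, 0, 0, 0, 0, 0]],
  ],
  hand=0.0,
)

```text
t: 12.45
ee_pos: [570.7, -97.2, 100.0]
tool_rot: [0.738, 0.675, 0.0, -0.0]
force: [0.0, 0.2, 0.5]
width: 0.5
```

```bash
python3 - <<'E'
from mv import *
need([569.5,-97,63],down(-5.1))
r=down(-5.1);W=np.array([[569.5,-97],[569.5,-81.7],[565.4,-64.6],[567.5,-45],[579.3,-24.5],[594.9,-12.6],[601,-9]])
for a,b in zip(W,W[1:]): print(r.inv().apply([*(b-a),0]).round(1))
E
```

```text
t 12.45 pos [570.7 -97.2 100. ] F [0.  0.2 0.5] w 0.5
 shift tool mm [ 0.1 -1.2 37. ] rotvec [-0.    -0.    -0.001] j [ 0.33  0.54 -0.35  1.82  0.24  0.83 -0.24]
[15.2 -1.4  0. ]
[16.7 -5.6  0. ]
[19.7  0.3  0. ]
[21.5  9.9  0. ]
[13.2 14.5  0. ]
[4.1 5.8 0. ]
```

Emit:
jog_arm(
  increments=[
    [[0, -0.001, 0.02, 0, 0, 0], [0, 0, 0.017, 0, 0, 0], [0.015, -0.001, 0, 0, 0, 0], [0.008, -0.003, 0, 0, 0, 0], [0.009, -0.003, 0, 0, 0, 0], [0.01, 0, 0, 0, 0, 0], [0.01, 0, 0, 0, 0, 0], [0.011, 0.005, 0, 0, 0, 0], [0.011, 0.005, 0, 0, 0, 0], [0.0065, 0.007, 0, 0, 0, 0], [0.0065, 0.007, 0, 0, 0, 0], [0, 0, 0, 0, 0, 0]],
  ],
)

```text
t: 13.95
ee_pos: [594.9, -11.4, 62.2]
tool_rot: [0.738, 0.675, 0.0, -0.0]
force: [0.3, 0.0, -0.6]
width: 0.3
```

Emit:
jog_arm(
  increments=[
    [[0.002, 0.003, 0, 0, 0, 0], [0.002, 0.003, 0, 0, 0, 0], [0, 0.002, 0, 0, 0, 0], [0, 0.002, 0, 0, 0, 0], [0, 0, 0, 0, 0, 0]],
  ],
)

```text
t: 14.58
ee_pos: [604.8, -9.3, 62.3]
tool_rot: [0.738, 0.674, 0.0, 0.0]
force: [0.0, 0.2, -0.2]
width: 0.5
```

```bash
python3 - <<'E'
from mv import *
need([604.7,-8.2,63],down(-5.1))
p=shot('scene')
x,y=285,222;im=p['image'][y-35:y+35,x-45:x+45,::-1]
cv2.imwrite('pics/g5.png',cv2.resize(im,None,fx=6,fy=6,interpolation=cv2.INTER_CUBIC))
for q in('latch_tab','latch_pivot'):
    print(q,[(round(a['p'],2),w(p,a['xyz']).round(1).tolist()) for a in env.pinpoint(p,q)[:2]])
E
```

```text
t 14.57 pos [604.8  -9.3  62.3] F [ 0.   0.2 -0.2] w 0.5
 shift tool mm [ 1.1 -0.2 -0.7] rotvec [ 0.     0.    -0.001] j [ 0.15  0.62 -0.33  1.78  0.27  0.79 -0.4 ]
latch_tab [(0.59, [627.9, -8.8, 76.7])]
latch_pivot [(0.81, [629.9, -64.7, 39.7])]
```

View pics/g5.png

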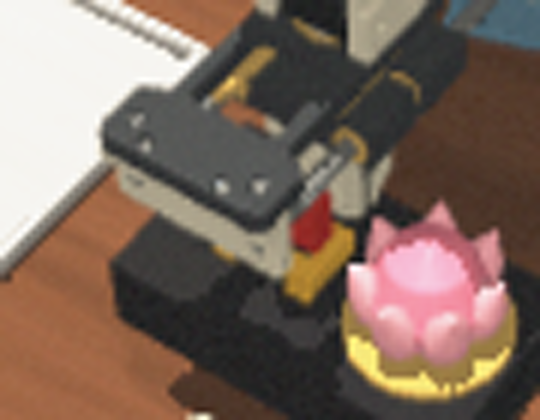

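Emit:
jog_arm(
  increments=[
    [[0, 0.002, 0, 0, 0, 0], [0, 0.002, 0, 0, 0, 0], [0, 0.001, 0, 0, 0, 0], [0, 0, 0, 0, 0, 0]],
  ],
)

```text
t: 15.22
ee_pos: [607.7, -9.2, 62.0]
tool_rot: [0.738, 0.675, -0.001, -0.001]
force: [-7.7, 1.2, 6.0]
width: 0.2
```

Emit:
jog_arm(
  increments=[
    [[0, 0.001, 0, 0, 0, 0], [0, 0.001, 0, 0, 0, 0], [0, 0.001, 0, 0, 0, 0], [0, 0, 0, 0, 0, 0]],
  ],
)

```text
t: 15.72
ee_pos: [608.1, -9.1, 61.7]
tool_rot: [0.738, 0.675, -0.003, -0.003]
force: [-17.4, 2.5, 11.4]
width: 0.4
```

The lever is at its stop (−17 N). Retreating, then measuring the server.

Emit:
jog_arm(
  increments=[
    [[0, -0.008, 0, 0, 0, 0], [0, -0.02, 0, 0, 0, 0], [0, 0, -0.05, 0, 0, 0], [0, 0, -0.06, 0, 0, 0], [0, 0, -0.03, 0, 0, 0], [0, 0, 0, 0, 0, 0]],
  ],
  hand=0.0,
)

```text
t: 16.48
ee_pos: [586.6, -7.2, 205.3]
tool_rot: [0.738, 0.674, 0.002, 0.002]
force: [-0.5, 0.5, -0.1]
width: -0.0
```

```bash
python3 - <<'E'
from mv import *
p=shot('top');im0=cv2.cvtColor(cv2.imread('pics/top0.png'),cv2.COLOR_BGR2RGB)
hsv=cv2.cvtColor(im0,cv2.COLOR_RGB2HSV);H,S,V=cv2.split(hsv)
def box(m,a,b,c,d):
    k=np.zeros_like(m);k[c:d,a:b]=1;return m&k.astype(bool)
lab=cv2.cvtColor(im0,cv2.COLOR_RGB2LAB).astype(int)
blade=box((S<60)&(V>190),225,272,240,285);print('blade z8',rect(p,blade,8))
grip=box((H<20)&(S>110)&(V>150),272,340,236,270);print('grip z63',rect(p,grip,63))
blue=box((H>90)&(H<110)&(S>50),225,340,230,285);print('blue',rect(p,blue,6))
plate=box((S<60)&(V>170),350,485,140,225);print('plate z8',[r for r in rect(p,plate,8) if r[4]>2000])
sheet=box((S<60)&(V<150)&(V>60),130,262,145,230);print('sheet z8',[r for r in rect(p,sheet,8) if r[4]>2000])
cake=box((S>60)&(V>190),140,215,165,210);print('cake z17',rect(p,cake,15))
q=shot('scene')
for n in('rest_seat','server','server_tip','latch_tab'):
    print(n,[(round(a['p'],2),w(q,a['xyz']).round(1).tolist()) for a in env.pinpoint(q,n)[:2]])
need([420,40,160],down(12))
E
```

```text
blade z8 [([398.5, 137.1], [48.9, 94.8], 12.1, [398.3, 137.5], 739)]
grip z63 [([427.3, -1.0], [16.7, 120.0], 12.0, [427.2, -0.8], 320)]
blue [([439.3, 25.0], [18.9, 146.8], 11.9, [439.7, 26.6], 354), ([406.4, 19.1], [20.7, 148.7], 11.9, [406.1, 19.1], 436)]
plate z8 [([599.6, -276.1], [297.3, 158.0], 85.4, [596.8, -272.6], 6853)]
sheet z8 [([585.6, 270.4], [163.8, 294.0], 5.1, [584.7, 261.8], 6565)]
cake z17 [([585.1, 269.2], [61.7, 63.0], 0.3, [584.5, 268.9], 497), ([574.9, 364.3], [61.3, 62.5], 0.3, [576.0, 363.3], 497)]
rest_seat [(0.61, [423.0, 11.5, 51.9])]
server [(0.69, [422.9, 6.7, 49.2])]
server_tip [(0.88, [391.8, 180.9, 6.3])]
latch_tab [(0.58, [627.9, -11.8, 79.4]), (0.32, [598.8, -281.6, 3.9])]
t 16.77 pos [584.   -7.4 201. ] F [-0.4 -0.1 -0.4] w 0.4
 shift tool mm [  32.5 -167.5   41.4] rotvec [-0.002 -0.    -0.299] j [ 0.2   0.44 -0.38  1.7   0.18  1.05 -0.34]
```

Emit:
jog_arm(
  increments=[
    [[0.007, -0.042, 0.01, 0, 0, 0], [0.007, -0.042, 0.01, 0, 0, 0], [0.007, -0.042, 0.01, 0, 0, 0], [0.007, -0.041, 0.01, 0, 0, 0], [0, 0, 0, 0, 0, -0.15], [0, 0, 0, 0, 0, -0.15], [0, 0, 0, 0, 0, 0], [0, 0, 0.03, 0, 0, 0], [0, 0, 0, 0, 0, 0], [0, 0, 0, 0, 0, 0]],
  ],
  hand=0.045,
)

```text
t: 18.02
ee_pos: [421.0, 35.7, 132.7]
tool_rot: [0.63, 0.777, -0.0, -0.0]
force: [-0.2, -0.1, 0.3]
width: 44.7
```

```bash
python3 - <<'E'
from mv import *
need([419.9,35.3,45],down(12.1))
p=shot('scene')
for n in('rest_seat','server','server_tip'):
    print(n,[(round(a['p'],2),w(p,a['xyz']).round(1).tolist()) for a in env.pinpoint(p,n)[:2]])
x,y=360,170;im=p['image'][y-50:y+50,x-65:x+65,::-1]
cv2.imwrite('pics/g6.png',cv2.resize(im,None,fx=6,fy=6,interpolation=cv2.INTER_CUBIC))
E
```

```text
t 18.02 pos [421.   35.7 132.7] F [-0.2 -0.1  0.3] w 44.7
 shift tool mm [-0.2 -1.1 87.7] rotvec [-0.    -0.    -0.003] j [ 0.2   0.29 -0.49  2.14  0.2   0.75 -0.21]
rest_seat [(0.58, [424.1, 6.8, 52.8])]
server [(0.97, [424.9, 9.1, 49.7])]
server_tip [(0.7, [393.4, 178.3, 6.3])]
```

View pics/g6.png

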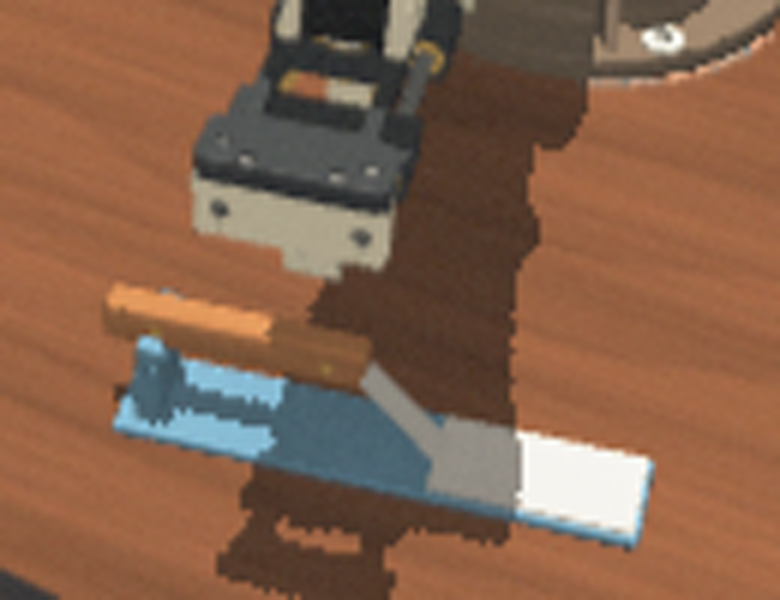

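Emit:
jog_arm(
  increments=[
    [[0, -0.001, 0.03, 0, 0, 0], [0, 0, 0.03, 0, 0, 0], [0, 0, 0.02, 0, 0, 0], [0, 0, 0.008, 0, 0, 0], [0, 0, 0, 0, 0, 0]],
  ],
)

```text
t: 18.85
ee_pos: [420.0, 35.4, 44.5]
tool_rot: [0.629, 0.777, -0.0, -0.0]
force: [0.5, 0.7, 0.3]
width: 44.7
```

Emit:
jog_arm(
  increments=[
    [[0, 0, 0, 0, 0, 0], [0, 0, 0, 0, 0, 0], [0, 0, 0, 0, 0, 0], [0, 0, 0, 0, 0, 0], [0, 0, 0, 0, 0, 0], [0, 0, 0, 0, 0, 0]],
  ],
  hand=0.005,
  force=55,
)

```text
t: 19.6
ee_pos: [420.2, 35.3, 44.7]
tool_rot: [0.629, 0.777, 0.0, 0.0]
force: [-0.3, -1.2, 6.2]
width: 15.4
```

```bash
python3 -c "
from mv import *
need([419.9,35.3,45],down(12.1));print(env.observe()['ft_torque'],env.observe()['tool_rot'])"
```

```text
t 19.6 pos [420.2  35.3  44.7] F [-0.3 -1.2  6.2] w 15.4
 shift tool mm [ 0.  -0.3 -0.3] rotvec [ 0.001  0.    -0.001] j [ 0.11  0.44 -0.41  2.23  0.34  0.53 -0.35]
[-0.11256514  0.00882903 -0.02649073] [6.29197241e-01 7.77245607e-01 1.36254392e-04 2.82083390e-04]
```

Emit:
jog_arm(
  increments=[
    [[0, 0, -0.02, 0, 0, 0], [0, 0, -0.045, 0, 0, 0], [0, 0, -0.055, 0, 0, 0], [0.044, 0.004, 0, 0, 0, 0], [0.044, 0.004, 0, 0, 0, 0], [0.044, 0.004, 0, 0, 0, 0], [0.044, 0.004, 0, 0, 0, 0], [0.042, 0.003, 0, 0, 0, 0], [0, 0, 0, 0, 0, 0.169], [0, 0, 0, 0, 0, 0.169], [0, 0, 0, 0, 0, 0.169], [0, 0, 0, 0, 0, 0.169]],
  ],
)

```text
t: 21.1
ee_pos: [392.6, 252.2, 164.0]
tool_rot: [0.853, 0.522, -0.001, 0.0]
force: [-0.2, 1.1, -0.8]
width: 15.4
```

Emit:
jog_arm(
  increments=[
    [[0, 0, 0, 0, 0, 0.169], [0, 0, 0, 0, 0, 0.169], [0, 0, 0, 0, 0, 0.169], [0, 0, 0, 0, 0, 0.169], [0, 0, 0, 0, 0, 0.169], [0, 0, 0, 0, 0, 0.169], [0, 0, 0, 0, 0, 0], [0, 0, 0, 0, 0, 0]],
  ],
)

```text
t: 22.1
ee_pos: [392.8, 252.5, 164.2]
tool_rot: [0.999, 0.047, -0.0, 0.0]
force: [-0.2, -0.1, -0.7]
width: 15.5
```

```bash
cat >> mv.py <<'E'
TIP=np.array([150,0,38.7])
def tipto(tip,yaw,tilt=0):
    "tilt deg nose-down positive; yaw of server x"
    rot=down(yaw-90,-tilt); 
    s=env.observe();c=R.from_quat(s['tool_rot'])
    print('tip now',(s['ee_pos']+c.apply(TIP)).round(1),'dir',c.apply([1,0,0]).round(3))
    need(np.array(tip)-rot.apply(TIP),rot)
def fr(c,yaw,x,y,z):
    a=np.radians(yaw);return np.array([c[0]+x*np.cos(a)-y*np.sin(a),c[1]+x*np.sin(a)+y*np.cos(a),z])
E
python3 - <<'E'
from mv import *
p=shot('top','t2.png')
tipto([540,265,60],5.1); tipto([540,265,60],5.1,10)
for n in('cake0','sheet','server_tip','plate'):
    print(n,[(round(a['p'],2),w(p,a['xyz']).round(1).tolist()) for a in env.pinpoint(p,n)[:3]])
hsv=cv2.cvtColor(p['image'],cv2.COLOR_RGB2HSV);H,S,V=cv2.split(hsv)
m=(S>60)&(V>190);k=np.zeros_like(m);k[140:230,135:260]=1;print([r for r in rect(p,m&k,15) if r[4]>100])
E
```

```text
tip now [542.2 266.5 125.5] dir [ 0.996  0.094 -0.   ]
t 22.15 pos [392.9 252.5 164.2] F [-1.3 -1.2 -1.4] w 15.6
 shift tool mm [-2.4  0.6 65.5] rotvec [0.    0.    0.005] j [-0.48  0.28 -0.25  2.02  0.09  0.85 -2.26]
tip now [542.2 266.5 125.5] dir [ 0.996  0.094 -0.   ]
t 22.15 pos [392.9 252.5 164.2] F [-1.3 -1.2 -1.4] w 15.6
 shift tool mm [ 6.6  0.6 40.1] rotvec [ 0.001 -0.174  0.005] j [-0.48  0.28 -0.25  2.02  0.09  0.85 -2.26]
cake0 [(0.9, [579.4, 367.4, 6.3]), (0.59, [585.8, 271.0, 2.5]), (0.44, [594.7, -276.3, -1.4])]
sheet [(0.67, [630.2, -25.1, 23.2]), (0.57, [587.8, 266.0, 0.4])]
server_tip [(0.81, [542.8, 267.4, 125.0])]
plate [(0.85, [595.0, -274.0, 1.0])]
[([585.1, 269.2], [61.7, 63.0], 0.3, [585.1, 268.7], 487), ([574.9, 364.3], [61.3, 62.5], 0.3, [576.0, 363.3], 497)]
```

View pics/t2.png

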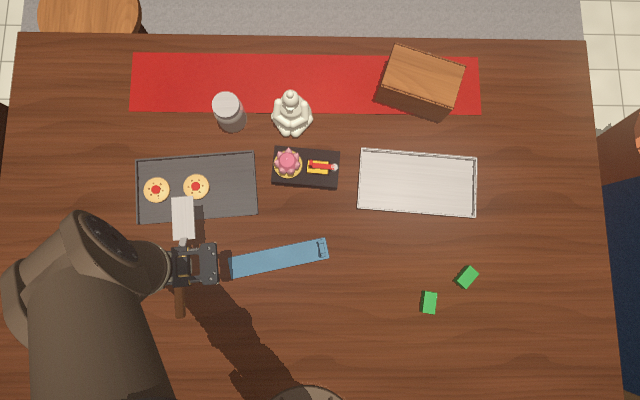

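The lever lies shut over the pack. Next I'll lower the blade behind cake A.

Emit:
jog_arm(
  increments=[
    [[-0.003, 0.001, 0.04, 0, 0, 0], [0, 0, 0.04, 0, 0, 0], [0, 0, 0.03, 0, 0, 0], [0, 0, 0, 0, -0.035, 0], [0, 0, 0.003, 0, 0, 0], [0, 0, 0, 0, 0, 0]],
  ],
)

```text
t: 23.1
ee_pos: [390.1, 251.3, 51.3]
tool_rot: [0.999, 0.045, -0.017, 0.001]
force: [-0.4, 0.2, -0.6]
width: 15.5
```

```bash
python3 - <<'E'
from mv import *
tipto([545,267,3.2],5.1,2)
E
```

```text
tip now [538.1 264.7   7.5] dir [ 0.995  0.091 -0.034]
t 23.1 pos [390.1 251.3  51.3] F [-0.4  0.2 -0.6] w 15.5
 shift tool mm [ 7.2 -1.9  4. ] rotvec [-0.    -0.001  0.002] j [-0.5   0.47 -0.23  2.11  0.15  0.61 -2.3 ]
```

Emit:
jog_arm(
  increments=[
    [[0, -0.002, 0.002, 0, 0, 0], [0, 0, 0.001, 0, 0, 0], [0, 0, 0.001, 0, 0, 0], [0, 0, 0, 0, 0, 0], [0, 0, 0, 0, 0, 0]],
  ],
)

```text
t: 23.72
ee_pos: [389.8, 253.2, 47.4]
tool_rot: [0.999, 0.045, -0.017, 0.001]
force: [-0.1, -0.3, -1.3]
width: 15.7
```

Emit:
jog_arm(
  increments=[
    [[0, 0, 0.001, 0, 0, 0], [0, 0, 0, 0, 0, 0], [0, 0, 0, 0, 0, 0]],
  ],
)

```text
t: 24.1
ee_pos: [389.8, 253.3, 46.4]
tool_rot: [0.999, 0.045, -0.017, 0.001]
force: [-0.0, -0.1, -1.0]
width: 15.9
```

Emit:
jog_arm(
  increments=[
    [[0, 0, 0.001, 0, 0, 0], [0, 0, 0, 0, 0, 0], [0, 0, 0, 0, 0, 0]],
  ],
)

```text
t: 24.48
ee_pos: [389.7, 253.3, 45.4]
tool_rot: [0.999, 0.045, -0.017, 0.001]
force: [-0.3, -0.4, 1.7]
width: 15.4
```

Emit:
jog_arm(
  increments=[
    [[0, 0, 0.0005, 0, 0, 0], [0, 0, 0, 0, 0, 0], [0, 0, 0, 0, 0, 0]],
  ],
)

```text
t: 24.85
ee_pos: [389.7, 253.3, 44.9]
tool_rot: [0.999, 0.045, -0.017, 0.001]
force: [-1.2, -0.2, 3.8]
width: 15.6
```

Emit:
jog_arm(
  increments=[
    [[0.008, 0, -0.0003, 0, 0, 0], [0.008, 0, -0.0003, 0, 0, 0], [0.008, 0, -0.0003, 0, 0, 0], [0.008, 0, -0.0003, 0, 0, 0], [0.008, 0, -0.0003, 0, 0, 0], [0.008, 0, -0.0003, 0, 0, 0], [0.008, 0, -0.0003, 0, 0, 0], [0.008, 0, -0.0003, 0, 0, 0], [0, 0, 0, 0, 0, 0]],
  ],
)

```text
t: 25.98
ee_pos: [454.7, 259.2, 45.0]
tool_rot: [0.999, 0.045, -0.017, 0.001]
force: [1.0, -0.0, 1.8]
width: 15.6
```

```bash
python3 - <<'E'
from mv import *
tipto(fr([587,269.5],5.1,70,0,3),5.1,2)
p=shot('top');im=p['image'][140:230,130:265,::-1]
cv2.imwrite('pics/c1.png',cv2.resize(im,None,fx=5,fy=5,interpolation=cv2.INTER_CUBIC))
E
```

```text
tip now [602.8 272.5   1.3] dir [ 0.995  0.09  -0.034]
t 25.98 pos [454.7 259.2  45. ] F [ 1.  -0.   1.8] w 15.6
 shift tool mm [54.   1.5 -3.7] rotvec [-0.    -0.001  0.001] j [-0.45  0.54 -0.22  1.97  0.15  0.67 -2.24]
```

View pics/c1.png

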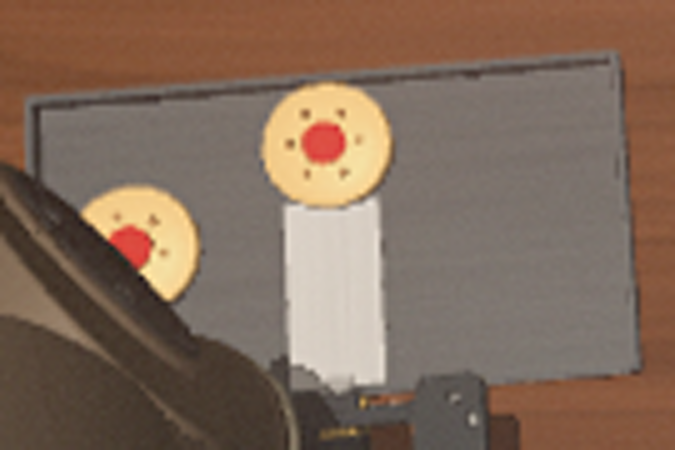

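The cake is at the far rim, with the blade about 3 mm to its right. I'll correct that and run under.

Emit:
jog_arm(
  increments=[
    [[-0.003, -0.003, 0, 0, 0, 0], [0.005, 0, -0.0002, 0, 0, 0], [0.005, 0, -0.0002, 0, 0, 0], [0.005, 0, -0.0002, 0, 0, 0], [0.005, 0, -0.0002, 0, 0, 0], [0, 0, 0, 0, 0, 0]],
  ],
)

```text
t: 26.78
ee_pos: [471.1, 263.6, 45.2]
tool_rot: [0.999, 0.045, -0.017, 0.001]
force: [2.4, 0.1, 1.7]
width: 15.9
```

Emit:
jog_arm(
  increments=[
    [[0.005, 0, -0.0002, 0, 0, 0], [0.005, 0, -0.0002, 0, 0, 0], [0.005, 0, -0.0002, 0, 0, 0], [0.005, 0, -0.0002, 0, 0, 0], [0, 0, 0, 0, 0, 0]],
  ],
)

```text
t: 27.4
ee_pos: [491.1, 265.4, 45.3]
tool_rot: [0.999, 0.045, -0.017, 0.001]
force: [1.4, 0.7, 1.5]
width: 15.6
```

```bash
python3 - <<'E'
from mv import *
tipto(fr([587,269.5],5.1,70,0,3),5.1,2)
p=shot('scene');im=p['image'][230:330,350:490,::-1]
cv2.imwrite('pics/c2.png',cv2.resize(im,None,fx=5,fy=5,interpolation=cv2.INTER_CUBIC))
E
```

```text
tip now [639.1 278.8   1.6] dir [ 0.995  0.09  -0.034]
t 27.4 pos [491.1 265.4  45.3] F [1.4 0.7 1.5] w 15.6
 shift tool mm [17.3  4.5 -2.2] rotvec [-0.    -0.001  0.001] j [-0.43  0.58 -0.21  1.89  0.15  0.71 -2.21]
```

View pics/c2.png

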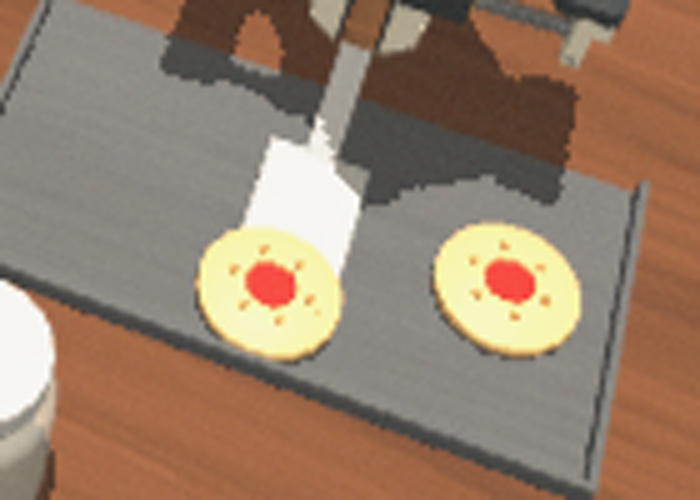

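Emit:
jog_arm(
  increments=[
    [[0.005, 0, -0.0002, 0, 0, 0], [0.005, 0, -0.0002, 0, 0, 0], [0.004, 0, -0.0002, 0, 0, 0], [0, 0, 0, 0, 0, 0], [0, 0, 0, 0, 0, 0]],
  ],
)

```text
t: 28.08
ee_pos: [504.5, 266.6, 45.4]
tool_rot: [0.999, 0.045, -0.017, 0.001]
force: [0.7, -0.1, 1.2]
width: 15.4
```

```bash
python3 - <<'E'
from mv import *
tipto(fr([587,269.5],5.1,70,0,3),5.1,0)
p=shot('top')
hsv=cv2.cvtColor(p['image'],cv2.COLOR_RGB2HSV);H,S,V=cv2.split(hsv)
m=(S>60)&(V>190);k=np.zeros_like(m);k[140:230,135:260]=1;print([r for r in rect(p,m&k,18) if r[4]>100])
E
```

```text
tip now [652.5 280.1   1.7] dir [ 0.995  0.09  -0.034]
t 28.07 pos [504.5 266.6  45.4] F [ 0.7 -0.1  1.2] w 15.4
 shift tool mm [2.5 4.5 3.7] rotvec [-0.     0.034  0.001] j [-0.42  0.6  -0.21  1.86  0.15  0.73 -2.19]
[([629.1, 274.0], [62.8, 60.4], 2.3, [629.1, 273.7], 487)]
```

Emit:
jog_arm(
  increments=[
    [[0, 0, 0, 0, 0.025, 0], [0, 0, 0, 0, 0.025, 0], [0, 0, -0.002, 0, 0.025, 0], [0, 0, -0.005, 0, 0.025, 0], [0, 0, -0.015, 0, 0, 0], [0, 0, -0.02, 0, 0, 0], [0, 0, -0.02, 0, 0, 0], [0, 0, 0, 0, 0, 0]],
  ],
)

```text
t: 29.12
ee_pos: [501.4, 267.0, 109.6]
tool_rot: [0.998, 0.045, 0.034, -0.002]
force: [-0.1, 0.3, -1.6]
width: 16.0
```

```bash
python3 - <<'E'
from mv import *
C,y=[598,-275],-4.6
tipto(fr(C,y,45,70,150),y,-4)
p=shot('scene');im=p['image'][200:330,320:490,::-1]
cv2.imwrite('pics/c3.png',cv2.resize(im,None,fx=4,fy=4,interpolation=cv2.INTER_CUBIC))
E
```

```text
tip now [653.1 280.9  81.3] dir [0.994 0.09  0.069]
t 29.12 pos [501.4 267.  109.6] F [-0.1  0.3 -1.6] w 16.0
 shift tool mm [-41.8 461.2 -72.4] rotvec [-0.014  0.001  0.17 ] j [-0.46  0.46 -0.19  1.9   0.18  0.73 -2.24]
```

View pics/c3.png

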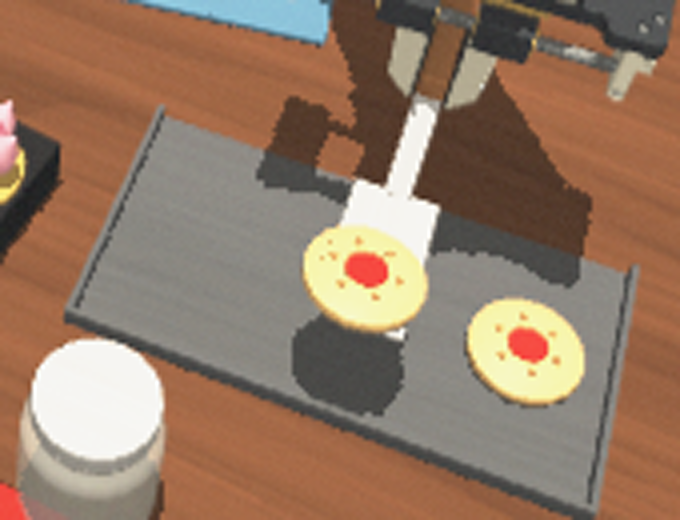

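The cake rides on the blade. Carrying it high over to the plate with gentle ramps.

Emit:
jog_arm(
  increments=[
    [[0, 0, -0.015, 0, 0, 0], [0, 0, -0.03, 0, 0, 0], [0, 0, -0.025, 0, 0, 0], [0, 0.012, -0.005, 0, 0, 0], [-0.004, 0.025, 0, 0, 0, 0], [-0.004, 0.035, 0, 0, 0, 0], [-0.004, 0.04, 0, 0, 0, 0], [-0.004, 0.04, 0, 0, 0, 0], [-0.004, 0.04, 0, 0, 0, 0], [-0.004, 0.04, 0, 0, 0, 0], [-0.004, 0.04, 0, 0, 0, 0], [-0.004, 0.04, 0, 0, 0, 0]],
  ],
)

```text
t: 30.68
ee_pos: [490.6, -50.1, 179.2]
tool_rot: [0.998, 0.045, 0.032, -0.001]
force: [0.4, 0.3, -2.3]
width: 15.8
```

Emit:
jog_arm(
  increments=[
    [[-0.004, 0.04, 0, 0, 0, 0], [-0.003, 0.04, 0, 0, 0, 0], [-0.003, 0.035, 0, 0, 0, 0], [0, 0.022, 0, 0, 0, 0], [0, 0.012, 0, 0, 0, 0], [0, 0, 0, 0, 0, 0.05], [0, 0, 0, 0, 0, 0.07], [0, 0, 0, 0, 0, 0.05], [0, 0, 0, 0, 0, 0], [0, 0, 0, 0, 0, 0]],
  ],
)

```text
t: 31.92
ee_pos: [495.1, -196.8, 179.2]
tool_rot: [0.999, -0.039, 0.032, -0.004]
force: [-0.2, 0.2, -1.9]
width: 15.9
```

```bash
cat >> h.py <<'E'
def cakes(p,z=18,lo=1):
    hsv=cv2.cvtColor(p['image'],cv2.COLOR_RGB2HSV);H,S,V=cv2.split(hsv)
    red=((H<6)|(H>174))&(S>120)&(V>120); yel=(H>12)&(H<30)&(S>60)&(V>185)
    n,l,s,c=cv2.connectedComponentsWithStats(yel.astype(np.uint8))
    for i in range(1,n):
        if s[i,4]>120:
            P=toz(p,*c[i],z);b=s[i];k=red[b[1]:b[1]+b[3],b[0]:b[0]+b[2]]
            ry,rx=np.nonzero(k);R_=toz(p,b[0]+rx.mean(),b[1]+ry.mean(),z).round(1)[:2] if len(rx) else None
            print('cake-ish px',b.tolist(),P.round(1)[:2],'dot',R_,len(rx))
E
python3 - <<'E'
from mv import *
C,y=[598,-275],-4.6
tipto(fr(C,y,45,70,150),y,-4)
p=shot('top','t3.png');s=env.observe();tz=(s['ee_pos']+R.from_quat(s['tool_rot']).apply(TIP))[2]
cakes(p,tz+14); print(w(p,env.pinpoint(p,'server_tip')[0]['xyz']).round(1))
print('plate',[(round(a['p'],2),w(p,a['xyz']).round(1).tolist()) for a in env.pinpoint(p,'plate')[:2]])
E
```

```text
tip now [ 646.9 -208.2  150.1] dir [ 0.995 -0.078  0.063]
t 31.93 pos [ 495.1 -196.8  179.2] F [-0.2  0.2 -1.9] w 15.9
 shift tool mm [ 1.4 -0.3  1.1] rotvec [-0.011  0.006  0.002] j [ 0.31  0.32 -0.02  1.92 -0.02  0.85 -1.34]
cake-ish px [37, 0, 9, 31, 140] [935.9 575.6] dot None 0
cake-ish px [65, 0, 23, 32, 582] [930.7 498.5] dot None 0
cake-ish px [90, 0, 10, 33, 241] [931.3 461.3] dot None 0
cake-ish px [106, 0, 32, 33, 726] [930.8 403.5] dot None 0
cake-ish px [382, 45, 83, 62, 2830] [ 802.7 -253.9] dot [ 793.9 -293. ] 393
cake-ish px [391, 143, 29, 29, 577] [ 620.  -207.4] dot [ 621. -209.] 71
cake-ish px [143, 177, 27, 26, 445] [549.  306.8] dot [550.3 308.2] 54Traceback (most recent call last):
  File "<stdin>", line 5, in <module>
IndexError: list index out of range
```

```bash
cat >> mv.py <<'E'
def rows(wps):
    "wps: list of (tip,yaw,tilt,n) from current pose -> print rows m/rad in tool frame"
    s=env.observe();p=s['ee_pos'];c=R.from_quat(s['tool_rot'])
    t0=p+c.apply(TIP);d=c.apply([1,0,0]);ti0=-np.degrees(np.arcsin(d[2]));y0=np.degrees(np.arctan2(d[1],d[0]))
    print('tip',t0.round(1),'yaw %.1f tilt %.1f'%(y0,ti0))
    for tip,yaw,tilt,n in wps:
        for k in range(1,n+1):
            f=k/n;r=down(y0+f*(yaw-y0)-90,-(ti0+f*(tilt-ti0)));q=t0+f*(np.array(tip)-t0)-r.apply(TIP)
            print([round(float(v),4) for v in c.inv().apply(q-p)/1000]+[round(float(v),3) for v in (c.inv()*r).as_rotvec()]);p,c=q,r
        t0,y0,ti0=np.array(tip),yaw,tilt
E
python3 - <<'E'
from mv import *
C,y=[598,-275],-4.6
rows([(fr(C,y,-8,70,150),y,-3.7,3),(fr(C,y,-8,70,30),y,-3.7,4),(fr(C,y,-8,70,12),y,8,3),(fr(C,y,-5,70,3),y,14,2)])
E
```

```text
tip [ 647.  -208.5  150.2] yaw -4.5 tilt -3.7
[-0.0171, -0.0005, -0.001, -0.011, 0.0, 0.001]
[-0.0171, -0.0, -0.001, -0.0, 0.0, 0.001]
[-0.0171, -0.0, -0.001, -0.0, 0.0, 0.001]
[-0.0019, 0.0, 0.0299, 0.0, 0.0, 0.0]
[-0.0019, 0.0, 0.0299, 0.0, 0.0, 0.0]
[-0.0019, 0.0, 0.0299, 0.0, 0.0, 0.0]
[-0.0019, 0.0, 0.0299, 0.0, 0.0, 0.0]
[0.0026, 0.0, -0.0041, -0.0, -0.068, 0.0]
[0.003, -0.0, -0.0041, -0.0, -0.068, -0.0]
[0.0034, -0.0, -0.0041, 0.0, -0.068, 0.0]
[0.0043, 0.0, -0.0035, 0.0, -0.052, 0.0]
[0.0046, -0.0, -0.0037, -0.0, -0.052, -0.0]
```

Emit:
jog_arm(
  increments=[
    [[-0.008, 0, -0.001, -0.011, 0, 0], [-0.017, 0, -0.001, 0, 0, 0], [-0.017, 0, -0.001, 0, 0, 0], [-0.009, 0, 0.01, 0, 0, 0], [-0.002, 0, 0.025, 0, 0, 0], [-0.002, 0, 0.03, 0, 0, 0], [-0.002, 0, 0.03, 0, 0, 0], [-0.002, 0, 0.018, 0, 0, 0], [-0.001, 0, 0.007, 0, 0, 0], [0, 0, 0, 0, 0, 0]],
  ],
)

```text
t: 33.28
ee_pos: [442.8, -192.9, 58.6]
tool_rot: [0.999, -0.04, 0.032, 0.001]
force: [-0.0, -0.4, -1.1]
width: 16.0
```

```bash
python3 - <<'E'
from mv import *
C,y=[598,-275],-4.6
p=shot('top');s=env.observe();tz=(s['ee_pos']+R.from_quat(s['tool_rot']).apply(TIP))[2]
cakes(p,tz+14); print(tz)
rows([(fr(C,y,-8,70,3),y,14,5),(fr(C,y,-8,70,3),y,26,4)])
E
```

```text
cake-ish px [68, 0, 19, 32, 423] [1006.4  569.3] dot None 0
cake-ish px [116, 0, 18, 33, 372] [1004.2  455.8] dot None 0
cake-ish px [394, 45, 71, 29, 361] [ 910.  -305.4] dot [ 906.6 -376.8] 100
cake-ish px [382, 59, 80, 48, 1977] [ 845.1 -287.3] dot [ 842.4 -318.7] 216
cake-ish px [143, 177, 26, 26, 441] [570.7 352. ] dot [572.2 353.7] 54
cake-ish px [380, 180, 25, 26, 445] [ 565.6 -203.7] dot [ 566.7 -204.7] 54
30.15601053104338
tip [ 595.  -205.2   30.2] yaw -4.6 tilt -3.7
[0.0024, -0.0001, -0.0038, 0.0, -0.062, 0.0]
[0.0028, -0.0001, -0.0038, 0.0, -0.062, 0.0]
[0.0031, -0.0001, -0.0038, 0.0, -0.062, 0.0]
[0.0035, -0.0001, -0.0038, 0.0, -0.062, 0.0]
[0.0038, -0.0001, -0.0039, 0.0, -0.062, 0.0]
[0.0022, -0.0, -0.0078, 0.0, -0.052, 0.0]
[0.0022, 0.0, -0.0078, 0.0, -0.052, 0.0]
[0.0022, -0.0, -0.0078, -0.0, -0.052, -0.0]
[0.0022, 0.0, -0.0078, 0.0, -0.052, 0.0]
```

Emit:
jog_arm(
  increments=[
    [[0.0024, 0, -0.0038, 0, -0.062, 0], [0.0028, 0, -0.0038, 0, -0.062, 0], [0.0031, 0, -0.0038, 0, -0.062, 0], [0.0035, 0, -0.0038, 0, -0.062, 0], [0.0038, 0, -0.0039, 0, -0.062, 0], [0.0022, 0, -0.0078, 0, -0.052, 0], [0.0022, 0, -0.0078, 0, -0.052, 0], [0, 0, 0, 0, 0, 0]],
  ],
)

```text
t: 34.33
ee_pos: [469.9, -194.8, 91.0]
tool_rot: [0.984, -0.039, -0.173, -0.007]
force: [0.1, 0.8, -3.2]
width: 15.6
```

```bash
python3 - <<'E'
from mv import *
C,y=[598,-275],-4.6
p=shot('top');cakes(p,20);print(env.observe()['force'])
rows([(fr(C,y,-8,70,3),y,26,4)])
E
```

```text
cake-ish px [37, 0, 101, 33, 3205] [1025.5  562. ] dot None 0
cake-ish px [382, 44, 83, 54, 2826] [ 882.  -293.5] dot [ 885.6 -338.7] 291
cake-ish px [143, 177, 27, 26, 470] [575.1 361.3] dot [576.4 362.8] 53
cake-ish px [393, 235, 7, 36, 194] [ 422.  -214.9] dot None 0
[-0.15080496 -0.3112671  -2.28481283]
tip [ 596.4 -205.1    3.3] yaw -4.6 tilt 19.9
[0.0009, -0.0001, -0.0038, 0.0, -0.027, 0.0]
[0.0009, -0.0001, -0.0038, 0.0, -0.027, 0.0]
[0.0009, -0.0001, -0.0038, 0.0, -0.027, 0.0]
[0.0009, -0.0001, -0.0038, 0.0, -0.027, 0.0]
```

```bash
cat >> h.py <<'E'
def dots(p,z=17,n=''):
    hsv=cv2.cvtColor(p['image'],cv2.COLOR_RGB2HSV);H,S,V=cv2.split(hsv)
    red=(((H<7)|(H>172))&(S>130)&(V>90)).astype(np.uint8);red[:140]=0
    k,l,s,c=cv2.connectedComponentsWithStats(red)
    for i in range(1,k):
        if 15<s[i,4]<150: print('dot',s[i].tolist(),toz(p,*c[i],z).round(1)[:2])
E
python3 - <<'E'
from mv import *
p=shot('top','t4.png');dots(p,20)
for q in env.outline_of(p,'cake0'):print('net',round(q['p'],2),rect(p,q['mask'],20)[:1])
E
```

```text
dot [309, 160, 23, 10, 116] [636.9 -32.3]
dot [152, 185, 8, 8, 54] [576.6 362.8]
net 0.73 [([574.0, 361.3], [61.0, 64.6], 0.3, [573.9, 360.7], 533)]
```

```bash
python3 - <<'E'
from mv import *
p=shot('scene');dots(p,20)
for q in env.outline_of(p,'cake0')[:3]:print('net',round(q['p'],2),rect(p,q['mask'],20)[:1])
print(np.round(proj(p,[568,-203,30])),np.round(proj(p,[596,-205,3])))
x,y=[int(v) for v in proj(p,[590,-205,15])]
cv2.imwrite('pics/c5.png',cv2.resize(p['image'][y-55:y+55,x-75:x+75,::-1],None,fx=5,fy=5,interpolation=cv2.INTER_CUBIC))
E
```

```text
dot [233, 191, 8, 7, 39] [ 586.3 -209.6]
dot [274, 215, 21, 15, 138] [604.1 -46.5]
dot [447, 282, 10, 9, 61] [579.8 363.1]
net 0.95 [([587.6, -204.5], [75.9, 61.8], 29.3, [588.0, -203.9], 365)]
net 0.94 [([583.8, 361.7], [65.3, 63.1], 14.0, [584.4, 362.4], 607)]
net 0.71 [([627.7, -2.0], [188.0, 124.7], 83.6, [633.5, 5.9], 2632)]
[242. 188.] [237. 201.]
```

View pics/c5.png

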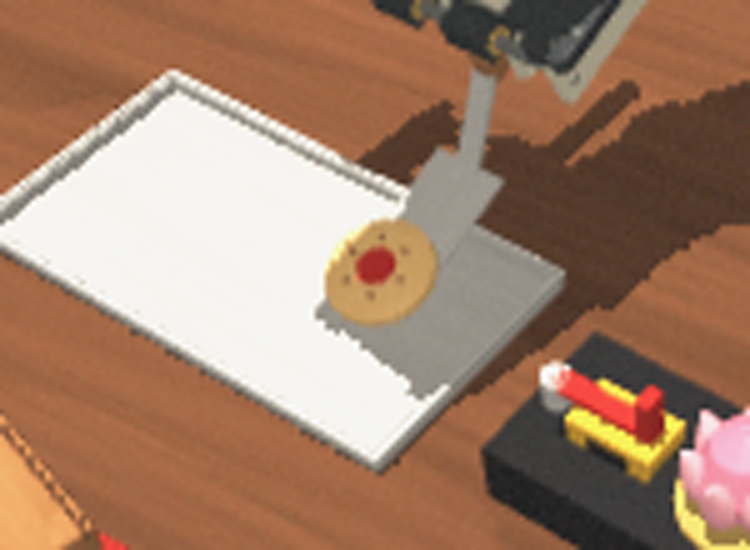

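Emit:
jog_arm(
  increments=[
    [[0.0009, 0, -0.0038, 0, -0.027, 0], [0.0009, 0, -0.0038, 0, -0.027, 0], [0.0009, 0, -0.0038, 0, -0.027, 0], [0.0009, 0, -0.0038, 0, -0.027, 0], [0, 0, 0, 0, 0, 0], [0, 0, 0, 0, 0, 0]],
  ],
)

```text
t: 35.33
ee_pos: [477.2, -195.7, 103.2]
tool_rot: [0.973, -0.039, -0.226, -0.009]
force: [0.9, -0.6, 0.7]
width: 15.4
```

```bash
python3 - <<'E'
from mv import *
p=shot('scene');dots(p,20);print(env.observe()['force'])
C,y=[598,-275],-4.6
rows([(fr(C,y,-48,70,3.5),y,26,4),(fr(C,y,-68,70,16),y,26,2),(fr(C,y,-90,70,80),y,10,4)])
E
```

```text
dot [233, 191, 7, 7, 40] [ 587.8 -210.7]
dot [274, 215, 21, 15, 138] [604.1 -46.5]
dot [447, 282, 10, 9, 61] [579.8 363.1]
[ 0.34513665 -0.88482347 -0.30186769]
tip [ 594.4 -205.1    2.4] yaw -4.6 tilt 26.2
[-0.0089, -0.0002, 0.0041, 0.0, 0.001, 0.0]
[-0.0089, -0.0002, 0.0041, 0.0, 0.001, 0.0]
[-0.0089, -0.0002, 0.0041, 0.0, 0.001, 0.0]
[-0.0089, -0.0002, 0.0041, 0.0, 0.001, 0.0]
[-0.0117, 0.0, -0.0012, 0.0, 0.0, 0.0]
[-0.0117, 0.0, -0.0012, 0.0, 0.0, 0.0]
[-0.0143, -0.0, -0.0014, -0.0, 0.07, -0.0]
[-0.0134, 0.0, -0.0022, 0.0, 0.07, 0.0]
[-0.0125, 0.0, -0.003, -0.0, 0.07, -0.0]
[-0.0115, -0.0, -0.0036, 0.0, 0.07, 0.0]
```

Emit:
jog_arm(
  increments=[
    [[-0.0045, 0, 0.0021, 0, 0, 0], [-0.009, 0, 0.0041, 0, 0, 0], [-0.009, 0, 0.0041, 0, 0, 0], [-0.009, 0, 0.0041, 0, 0, 0], [-0.009, 0, 0.0041, 0, 0, 0], [-0.0045, 0, 0.0021, 0, 0, 0], [0, 0, 0, 0, 0, 0]],
  ],
)

```text
t: 36.25
ee_pos: [428.0, -191.8, 105.1]
tool_rot: [0.973, -0.039, -0.226, -0.009]
force: [0.2, 0.6, 4.9]
width: 15.7
```

```bash
python3 - <<'E'
from mv import *
p=shot('scene');dots(p,17);print(env.observe()['force'])
for q in env.outline_of(p,'cake0')[:3]:print('net',round(q['p'],2),rect(p,q['mask'],12)[:1])
cl=cloud(p);m=env.outline_of(p,'cake0')[0]['mask'];P=cl[m];P=P[(P[:,2]>5)&(P[:,2]<60)];c=P.mean(0);u,s,v=np.linalg.svd(P-c);print('plane',c.round(1),v[2].round(3))
C,y=[598,-275],-4.6
rows([(fr(C,y,-68,70,20),y,26,2),(fr(C,y,-90,70,100),y,5,5)])
E
```

```text
dot [235, 192, 8, 5, 33] [ 583.3 -207.4]
dot [274, 215, 21, 15, 138] [602.1 -47.9]
dot [447, 282, 10, 9, 61] [577.7 363.4]
[-0.40284793  0.66035862  4.67240845]
net 0.69 [([586.2, -205.6], [65.3, 65.0], 29.3, [585.6, -206.0], 329)]
net 0.61 [([577.5, 363.0], [66.0, 62.0], 14.0, [578.7, 363.2], 586)]
plane [ 587.9 -203.4   15.6] [0.047 0.044 0.998]
tip [ 545.2 -201.1    3.9] yaw -4.6 tilt 26.2
[-0.0079, -0.0003, -0.0048, 0.0, 0.002, 0.0]
[-0.0079, -0.0003, -0.0048, 0.0, 0.002, 0.0]
[-0.0134, -0.0, -0.0014, -0.0, 0.073, 0.0]
[-0.0125, -0.0, -0.0021, -0.0, 0.073, -0.0]
[-0.0115, 0.0, -0.0028, 0.0, 0.073, 0.0]
[-0.0104, -0.0, -0.0035, -0.0, 0.073, -0.0]
[-0.0093, 0.0, -0.004, 0.0, 0.073, 0.0]
```

The cake lies flat on the plate. Lifting away and returning for cake B.

Emit:
jog_arm(
  increments=[
    [[-0.005, 0, -0.01, 0, 0, 0], [-0.013, 0, -0.027, 0, 0, 0], [-0.018, 0, -0.036, 0, 0, 0], [0, 0, 0, 0, 0.11, 0], [0, 0, 0, 0, 0.11, 0], [0, 0, 0, 0, 0.11, 0], [0, 0, 0, 0, 0.1, 0], [0, 0, 0, 0, 0, 0]],
  ],
)

```text
t: 37.4
ee_pos: [426.0, -191.7, 186.5]
tool_rot: [0.999, -0.04, -0.015, -0.001]
force: [-0.2, -0.1, -1.2]
width: 15.7
```

```bash
python3 - <<'E'
from mv import *
p=shot('top');dots(p,17);cakes(p,15)
print([(round(a['p'],2),w(p,a['xyz']).round(1).tolist()) for a in env.pinpoint(p,'server_tip')[:2]])
C,y=[587,269.5],5.1
rows([(fr(C,y,-55,95,150),y,0,12)]);
E
```

```text
dot [309, 159, 23, 11, 120] [637.9 -31.7]
dot [152, 185, 8, 8, 54] [577.2 363.9]
dot [369, 190, 9, 8, 52] [ 568.3 -161.8]
cake-ish px [68, 0, 19, 32, 440] [1025.1  587.1] dot None 0
cake-ish px [116, 0, 22, 33, 414] [1024.3  468.4] dot None 0
cake-ish px [394, 45, 71, 29, 415] [ 923.  -320.4] dot [ 922.3 -388.2] 100
cake-ish px [382, 59, 80, 48, 1993] [ 859.  -295.9] dot [ 855.7 -328.1] 218
cake-ish px [143, 177, 26, 26, 443] [576. 363.] dot [577.5 364.7] 54
cake-ish px [360, 182, 25, 25, 336] [ 570.1 -156.4] dot [ 568.8 -162.2] 49
[(0.82, [575.4, -201.9, 143.8])]
tip [ 576.2 -203.4  143.1] yaw -4.6 tilt 1.7
[-0.0082, -0.0443, 0.0, -0.001, 0.002, -0.014]
[-0.0075, -0.0444, 0.0, -0.0, 0.002, -0.014]
[-0.0069, -0.0445, -0.0, -0.0, 0.002, -0.014]
[-0.0062, -0.0446, -0.0001, -0.0, 0.002, -0.014]
[-0.0055, -0.0447, -0.0001, -0.0, 0.002, -0.014]
[-0.0049, -0.0447, -0.0001, -0.0, 0.002, -0.014]
[-0.0042, -0.0448, -0.0001, -0.0, 0.002, -0.014]
[-0.0036, -0.0449, -0.0002, -0.0, 0.002, -0.014]
[-0.0029, -0.0449, -0.0002, -0.0, 0.002, -0.014]
[-0.0022, -0.0449, -0.0002, -0.0, 0.002, -0.014]
[-0.0016, -0.045, -0.0002, -0.0, 0.002, -0.014]
[-0.0009, -0.045, -0.0002, -0.0, 0.002, -0.014]
```

```bash
python3 - <<'E'
from mv import *
for n in('top','scene'):
    p=shot(n);cl=cloud(p);dots(p,17)
    for q in env.outline_of(p,'cake0')[:3]:
        P=cl[cv2.erode(q['mask'].astype(np.uint8),np.ones((3,3)))>0];P=P[(P[:,2]>8)&(P[:,2]<50)]
        if len(P)<20: continue
        c=P.mean(0);u,s,v=np.linalg.svd(P-c);print(n,round(q['p'],2),'plane',c.round(1),v[2].round(3),rect(p,q['mask'],14)[0])
E
```

```text
dot [309, 159, 23, 11, 118] [637.9 -32.1]
dot [152, 185, 8, 8, 54] [577.2 363.9]
dot [369, 190, 9, 8, 53] [ 568.2 -162. ]
top 0.74 plane [ 566.  -160.9   16.4] [-0.02  -0.001  1.   ] ([567.2, -160.7], [61.7, 62.5], 89.1, [566.5, -161.3], 484)
top 0.72 plane [574.6 362.5  16.4] [ 0.007  0.015 -1.   ] ([575.0, 363.7], [62.3, 59.7], 3.1, [575.0, 363.4], 490)
dot [251, 194, 8, 6, 33] [ 569.7 -163.3]
dot [274, 215, 21, 15, 139] [602.1 -48.1]
dot [447, 282, 10, 9, 61] [577.7 363.4]
scene 0.86 plane [581.8 362.3  16. ] [ 0.03  -0.015  0.999] ([579.9, 362.5], [63.4, 66.2], 29.2, [580.3, 362.5], 609)
scene 0.84 plane [ 574.  -160.2   16.5] [-0.028 -0.027 -0.999] ([573.6, -161.0], [67.9, 62.4], 29.3, [572.1, -161.8], 339)
scene 0.45 plane [648.4 294.   12. ] [-0.002  0.001  1.   ] ([592.8, 268.7], [167.3, 293.2], 5.2, [599.5, 269.7], 7509)
```

The cake was knocked aside about 45 mm on the plate, which must be the announced knock. It is still flat and inside the rim. On to cake B.

```bash
python3 - <<'E'
from mv import *
rows([([530,359.5,140],5.1,2,13)])
E
```

```text
tip [ 576.8 -203.2  142.6] yaw -4.5 tilt 1.7
[-0.007, -0.041, 0.0003, -0.001, -0.0, -0.013]
[-0.0064, -0.041, 0.0003, -0.0, -0.0, -0.013]
[-0.0059, -0.0411, 0.0003, -0.0, -0.0, -0.013]
[-0.0053, -0.0412, 0.0003, -0.0, -0.0, -0.013]
[-0.0047, -0.0413, 0.0003, -0.0, -0.0, -0.013]
[-0.0042, -0.0413, 0.0003, -0.0, -0.0, -0.013]
[-0.0036, -0.0414, 0.0002, -0.0, -0.0, -0.013]
[-0.0031, -0.0414, 0.0002, -0.0, -0.0, -0.013]
[-0.0025, -0.0414, 0.0002, -0.0, -0.0, -0.013]
[-0.0019, -0.0415, 0.0002, -0.0, -0.0, -0.013]
[-0.0014, -0.0415, 0.0002, -0.0, -0.0, -0.013]
[-0.0008, -0.0415, 0.0002, -0.0, -0.0, -0.013]
[-0.0003, -0.0415, 0.0001, -0.0, -0.0, -0.013]
```

Emit:
jog_arm(
  increments=[
    [[-0.007, -0.041, 0, 0, 0, -0.013], [-0.0065, -0.041, 0, 0, 0, -0.013], [-0.006, -0.041, 0, 0, 0, -0.013], [-0.0055, -0.041, 0, 0, 0, -0.013], [-0.005, -0.041, 0, 0, 0, -0.013], [-0.004, -0.041, 0, 0, 0, -0.013], [-0.0035, -0.0415, 0, 0, 0, -0.013], [-0.003, -0.0415, 0, 0, 0, -0.013], [-0.0025, -0.0415, 0, 0, 0, -0.013], [-0.002, -0.0415, 0, 0, 0, -0.013], [-0.0015, -0.0415, 0, 0, 0, -0.013], [-0.001, -0.0415, 0, 0, 0, -0.013]],
  ],
)

```text
t: 39.2
ee_pos: [384.3, 305.9, 188.0]
tool_rot: [0.999, 0.038, -0.014, -0.001]
force: [1.4, 0.7, -1.4]
width: 15.7
```

Emit:
jog_arm(
  increments=[
    [[0, -0.0415, 0, 0, 0, -0.013], [0, 0, 0, 0, 0, 0], [0, 0, 0, 0, 0, 0]],
  ],
)

```text
t: 39.58
ee_pos: [381.2, 345.2, 187.9]
tool_rot: [0.999, 0.045, -0.014, -0.001]
force: [0.6, -0.2, -1.3]
width: 15.9
```

```bash
python3 - <<'E'
from mv import *
p=shot('top');dots(p,17)
q=shot('scene');dots(q,17)
print([(round(a['p'],2),w(p,a['xyz']).round(1).tolist()) for a in env.pinpoint(p,'server_tip')[:2]])
rows([([530,359.5,130],5.1,2,1),([530,359.5,8],5.1,2,4)])
print(env.observe()['joints'].round(2))
E
```

```text
dot [309, 159, 23, 11, 120] [638.  -32.1]
dot [151, 185, 9, 8, 55] [577.2 364.1]
dot [369, 190, 8, 8, 52] [ 568.2 -161.8]
dot [252, 195, 7, 5, 30] [ 570.  -162.6]
dot [274, 215, 21, 14, 138] [602.  -48.3]
dot [447, 282, 10, 9, 61] [577.7 363.4]
[(0.71, [527.8, 359.6, 147.1]), (0.7, [626.9, -24.2, 20.1])]
tip [529.9 357.7 145.4] yaw 5.0 tilt 1.6
[0.001, -0.0017, 0.0144, -0.004, -0.007, -0.001]
[0.0011, 0.0, 0.0305, 0.0, 0.0, 0.0]
[0.0011, 0.0, 0.0305, 0.0, 0.0, 0.0]
[0.0011, 0.0, 0.0305, 0.0, 0.0, 0.0]
[0.0011, 0.0, 0.0305, 0.0, 0.0, 0.0]
[-0.57  0.34 -0.32  1.87  0.1   0.97 -2.42]
```

Emit:
jog_arm(
  increments=[
    [[0.001, -0.0017, 0.0144, -0.004, -0.007, 0], [0.001, 0, 0.0305, 0, 0, 0], [0.001, 0, 0.0305, 0, 0, 0], [0.001, 0, 0.0305, 0, 0, 0], [0.001, 0, 0.0305, 0, 0, 0], [0, 0, 0, 0, 0, 0], [0, 0, 0.003, 0, 0, 0], [0, 0, 0.001, 0, 0, 0], [0, 0, 0, 0, 0, 0]],
  ],
)

```text
t: 40.85
ee_pos: [381.7, 347.7, 48.7]
tool_rot: [0.999, 0.045, -0.017, 0.0]
force: [-0.4, 0.3, -2.0]
width: 15.7
```

Emit:
jog_arm(
  increments=[
    [[0, 0, 0.001, 0, 0, 0], [0, 0, 0, 0, 0, 0], [0, 0, 0, 0, 0, 0]],
  ],
)

```text
t: 41.22
ee_pos: [381.3, 347.5, 47.1]
tool_rot: [0.999, 0.045, -0.017, 0.0]
force: [-0.3, 0.0, -1.2]
width: 15.6
```

```bash
python3 - <<'E'
from mv import *
rows([([540,361,1.5],5.1,2,1)]);print(env.observe()['force'])
E
```

```text
tip [529.3 360.8   3.2] yaw 5.1 tilt 2.0
[0.0108, 0.0007, 0.0013, -0.001, -0.0, 0.001]
[-0.26919601  0.02879444 -1.21507037]
```

Emit:
jog_arm(
  increments=[
    [[0, 0, 0.001, 0, 0, 0], [0, 0, 0.0008, 0, 0, 0], [0, 0, 0, 0, 0, 0], [0, 0, 0, 0, 0, 0]],
  ],
)

```text
t: 41.72
ee_pos: [381.3, 347.6, 45.3]
tool_rot: [0.999, 0.045, -0.017, 0.0]
force: [-1.3, -1.1, 2.5]
width: 15.4
```

Emit:
jog_arm(
  increments=[
    [[0, 0, 0.0004, 0, 0, 0], [0, 0, 0, 0, 0, 0], [0, 0, 0, 0, 0, 0]],
  ],
)

```text
t: 42.1
ee_pos: [381.2, 347.6, 44.9]
tool_rot: [0.999, 0.045, -0.017, 0.0]
force: [-1.4, 0.0, 3.4]
width: 15.9
```

Emit:
jog_arm(
  increments=[
    [[0.008, 0, -0.0003, 0, 0, 0], [0.008, 0, -0.0003, 0, 0, 0], [0.008, 0, -0.0003, 0, 0, 0], [0.008, 0, -0.0003, 0, 0, 0], [0.008, 0, -0.0003, 0, 0, 0], [0.008, 0, -0.0003, 0, 0, 0], [0.008, 0, -0.0003, 0, 0, 0], [0.008, 0, -0.0003, 0, 0, 0], [0, 0, 0, 0, 0, 0]],
  ],
)

```text
t: 43.22
ee_pos: [446.3, 353.2, 45.0]
tool_rot: [0.999, 0.044, -0.017, 0.0]
force: [-0.2, 0.6, 2.8]
width: 15.9
```

```bash
python3 - <<'E'
from mv import *
p=shot('top');dots(p,17);q=shot('scene');dots(q,17)
rows([(fr([587,269.5],5.1,66,92,1.5),5.1,2,1)]);print(env.observe()['force'])
E
```

```text
dot [309, 159, 23, 11, 119] [638.  -31.9]
dot [152, 168, 8, 8, 54] [620.8 366.5]
dot [369, 190, 8, 8, 52] [ 568.2 -161.8]
dot [252, 195, 7, 5, 30] [ 570.  -162.6]
dot [274, 215, 21, 14, 137] [602.  -48.1]
dot [442, 299, 11, 9, 71] [621.8 366.3]
tip [593.6 366.4   1.3] yaw 5.1 tilt 1.9
[0.0508, 0.0039, -0.0021, -0.001, -0.001, -0.0]
[ 1.72777868 -0.21080761  1.61979593]
```

Emit:
jog_arm(
  increments=[
    [[-0.003, 0.002, 0, 0, 0, 0], [0.006, 0, -0.0002, 0, 0, 0], [0.006, 0, -0.0002, 0, 0, 0], [0.006, 0, -0.0002, 0, 0, 0], [0.006, 0, -0.0002, 0, 0, 0], [0.006, 0, -0.0002, 0, 0, 0], [0.006, 0, -0.0002, 0, 0, 0], [0, 0, 0, 0, 0, 0]],
  ],
)

```text
t: 44.32
ee_pos: [479.3, 354.2, 45.1]
tool_rot: [0.999, 0.044, -0.017, 0.0]
force: [1.1, 0.2, 2.6]
width: 15.8
```

```bash
python3 - <<'E'
from mv import *
p=shot('top');dots(p,17);q=shot('scene');dots(q,17)
rows([(fr([587,269.5],5.1,68,92,1.5),5.1,2,1)]);print(env.observe()['force'])
E
```

```text
dot [309, 159, 23, 11, 118] [637.8 -31.7]
dot [151, 167, 9, 8, 54] [623.  368.4]
dot [369, 190, 8, 8, 52] [ 568.2 -161.8]
dot [252, 195, 7, 5, 30] [ 570.  -162.6]
dot [274, 215, 21, 14, 137] [602.  -48.1]
dot [443, 299, 10, 9, 71] [621.9 367.1]
tip [626.8 367.4   1.4] yaw 5.1 tilt 1.9
[0.0197, 0.0019, -0.001, -0.001, -0.001, 0.0]
[ 0.53471626 -0.41501731  1.82701481]
```

Emit:
jog_arm(
  increments=[
    [[0.006, 0, -0.0002, 0, 0, 0], [0.006, 0, -0.0002, 0, 0, 0], [0.006, 0, -0.0002, 0, 0, 0], [0.003, 0, -0.0001, 0, 0, 0], [0, 0, 0, 0, 0, 0], [0, 0, 0, 0, 0, 0]],
  ],
)

```text
t: 45.18
ee_pos: [499.6, 356.0, 45.1]
tool_rot: [0.999, 0.045, -0.017, 0.0]
force: [1.7, 0.5, 2.5]
width: 15.6
```

```bash
python3 - <<'E'
from mv import *
p=shot('top');dots(p,19);q=shot('scene');dots(q,19)
rows([(fr([587,269.5],5.1,68,92,1.5),5.1,2,1)]);print(env.observe()['force'])
E
```

```text
dot [309, 159, 23, 11, 119] [637.5 -31.8]
dot [151, 167, 9, 8, 53] [622.6 367.8]
dot [369, 190, 8, 8, 52] [ 567.9 -161.4]
dot [252, 195, 7, 5, 30] [ 571.5 -161.3]
dot [274, 215, 21, 14, 136] [603.4 -46.9]
dot [443, 299, 10, 9, 70] [623.3 366.9]
tip [647.4 369.3   1.4] yaw 5.1 tilt 1.9
[-0.001, 0.0019, -0.0003, -0.001, -0.001, 0.0]
[1.53785658 0.53199324 1.59936893]
```

Emit:
jog_arm(
  increments=[
    [[0, 0, 0, 0, 0.025, 0], [0, 0, 0, 0, 0.025, 0], [0, 0, -0.002, 0, 0.025, 0], [0, 0, -0.005, 0, 0.025, 0], [0, 0, -0.015, 0, 0, 0], [0, 0, -0.03, 0, 0, 0], [0, 0, -0.035, 0, 0, 0], [0, 0, -0.035, 0, 0, 0], [0, 0, -0.015, 0, 0, 0], [0, 0, 0, 0, 0, 0]],
  ],
)

```text
t: 46.52
ee_pos: [490.7, 355.4, 182.8]
tool_rot: [0.998, 0.045, 0.034, -0.002]
force: [-0.2, -0.3, -2.4]
width: 15.6
```

```bash
python3 - <<'E'
from mv import *
s=env.observe();t=s['ee_pos']+R.from_quat(s['tool_rot']).apply(TIP)
p=shot('top');dots(p,t[2]+14);q=shot('scene');dots(q,t[2]+14)
C,y=[598,-275],-4.6
rows([(fr(C,y,40,-30,155),y,-3.7,16)])
E
```

```text
dot [123, 153, 10, 10, 80] [614.9 367.2]
dot [309, 159, 23, 11, 118] [600.7 -27.8]
dot [369, 190, 8, 8, 52] [ 542.  -136.9]
dot [252, 195, 7, 5, 30] [676.7 -67.6]
dot [274, 215, 21, 15, 138] [702.2  23.7]
dot [464, 257, 12, 9, 80] [616.4 365.5]
tip [641.5 368.1 151.6] yaw 5.1 tilt -3.7
[-0.0041, 0.0405, -0.0005, -0.0, 0.0, 0.011]
[-0.0037, 0.0405, -0.0004, -0.001, 0.0, 0.011]
[-0.0032, 0.0405, -0.0004, -0.001, 0.0, 0.011]
[-0.0028, 0.0406, -0.0004, -0.001, 0.0, 0.011]
[-0.0023, 0.0406, -0.0004, -0.001, 0.0, 0.011]
[-0.0019, 0.0406, -0.0003, -0.001, 0.0, 0.011]
[-0.0014, 0.0406, -0.0003, -0.001, 0.0, 0.011]
[-0.001, 0.0406, -0.0003, -0.001, 0.0, 0.011]
[-0.0005, 0.0406, -0.0002, -0.001, 0.0, 0.011]
[-0.0001, 0.0407, -0.0002, -0.001, 0.0, 0.011]
[0.0003, 0.0407, -0.0002, -0.001, 0.0, 0.011]
[0.0008, 0.0406, -0.0002, -0.001, 0.0, 0.011]
[0.0012, 0.0406, -0.0001, -0.001, 0.0, 0.011]
[0.0017, 0.0406, -0.0001, -0.001, 0.0, 0.011]
[0.0021, 0.0406, -0.0001, -0.001, 0.0, 0.011]
[0.0026, 0.0406, -0.0, -0.001, 0.0, 0.011]
```

Emit:
jog_arm(
  increments=[
    [[-0.001, 0.012, 0, 0, 0, 0.003], [-0.003, 0.026, 0, 0, 0, 0.008], [-0.003, 0.036, 0, -0.001, 0, 0.011], [-0.003, 0.041, 0, -0.001, 0, 0.011], [-0.003, 0.041, 0, -0.001, 0, 0.011], [-0.002, 0.041, 0, -0.001, 0, 0.011], [-0.002, 0.041, 0, -0.001, 0, 0.011], [-0.001, 0.041, 0, -0.001, 0, 0.011], [-0.001, 0.041, 0, -0.001, 0, 0.011], [-0.001, 0.041, 0, -0.001, 0, 0.011], [0, 0.041, 0, -0.001, 0, 0.011], [0, 0.041, 0, -0.001, 0, 0.011]],
  ],
)

```text
t: 48.12
ee_pos: [483.8, -90.5, 179.5]
tool_rot: [0.999, -0.017, 0.032, 0.001]
force: [0.5, 0.4, -1.6]
width: 15.4
```

Emit:
jog_arm(
  increments=[
    [[0, 0.041, 0, -0.001, 0, 0.011], [0.001, 0.041, 0, -0.001, 0, 0.011], [0.001, 0.041, 0, -0.001, 0, 0.011], [0.001, 0.036, 0, -0.001, 0, 0.011], [0, 0.026, 0, 0, 0, 0.008], [0, 0.012, 0, 0, 0, 0.004], [0, 0, 0, 0, 0, 0], [0, 0, 0, 0, 0, 0]],
  ],
)

```text
t: 49.12
ee_pos: [477.5, -283.9, 180.7]
tool_rot: [0.999, -0.043, 0.032, 0.002]
force: [0.2, 0.6, -2.2]
width: 15.7
```

```bash
python3 - <<'E'
from mv import *
s=env.observe();t=s['ee_pos']+R.from_quat(s['tool_rot']).apply(TIP)
p=shot('top');dots(p,t[2]+14);q=shot('scene');dots(q,t[2]+14)
C,y=[598,-275],-4.6
rows([(fr(C,y,-8,-30,150),y,-3.7,3),(fr(C,y,-8,-30,30),y,-3.7,4),(fr(C,y,-8,-30,2.5),y,14,5),(fr(C,y,-8,-30,2.5),y,26,4)])
E
```

```text
dot [309, 159, 23, 11, 118] [601.3 -27.2]
dot [442, 162, 10, 9, 72] [ 601.1 -294.2]
dot [369, 190, 8, 8, 51] [ 542.5 -137.2]
dot [192, 142, 8, 5, 32] [ 602.8 -294.8]
dot [252, 195, 7, 5, 30] [674.9 -69.1]
dot [274, 215, 21, 14, 138] [700.5  22.2]
tip [ 629.4 -297.1  152.1] yaw -4.9 tilt -3.8
[-0.0137, 0.0039, -0.0002, 0.001, -0.0, -0.002]
[-0.0137, 0.0038, -0.0002, 0.0, -0.0, -0.002]
[-0.0137, 0.0038, -0.0002, 0.0, -0.0, -0.002]
[-0.0019, 0.0, 0.0299, 0.0, 0.0, 0.0]
[-0.0019, 0.0, 0.0299, 0.0, 0.0, 0.0]
[-0.0019, 0.0, 0.0299, 0.0, 0.0, 0.0]
[-0.0019, 0.0, 0.0299, 0.0, 0.0, 0.0]
[0.0023, -0.0, -0.0037, 0.0, -0.062, 0.0]
[0.0027, 0.0, -0.0037, 0.0, -0.062, 0.0]
[0.003, -0.0, -0.0037, -0.0, -0.062, 0.0]
[0.0033, 0.0, -0.0037, -0.0, -0.062, 0.0]
[0.0037, -0.0, -0.0038, 0.0, -0.062, 0.0]
[0.0022, -0.0, -0.0078, 0.0, -0.052, 0.0]
[0.0022, -0.0, -0.0078, 0.0, -0.052, 0.0]
[0.0022, 0.0, -0.0078, -0.0, -0.052, -0.0]
[0.0022, -0.0, -0.0078, 0.0, -0.052, 0.0]
```

Emit:
jog_arm(
  increments=[
    [[-0.007, 0.003, 0, 0, 0, 0], [-0.012, 0.004, 0, 0, 0, 0], [-0.009, 0.003, 0.005, 0, 0, 0], [-0.004, 0.001, 0.02, 0, 0, 0], [-0.002, 0, 0.03, 0, 0, 0], [-0.002, 0, 0.03, 0, 0, 0], [-0.002, 0, 0.025, 0, 0, 0], [-0.001, 0, 0.012, 0, 0, 0], [0, 0, 0, 0, 0, 0]],
  ],
)

```text
t: 50.35
ee_pos: [445.0, -293.7, 56.1]
tool_rot: [0.999, -0.044, 0.032, 0.002]
force: [0.3, 0.4, -2.0]
width: 16.0
```

```bash
python3 - <<'E'
from mv import *
s=env.observe();t=s['ee_pos']+R.from_quat(s['tool_rot']).apply(TIP)
p=shot('top');dots(p,t[2]+14);q=shot('scene');dots(q,t[2]+14)
C,y=[598,-275],-4.6
rows([(fr(C,y,0,-30,2.5),y,14,5),(fr(C,y,0,-30,2.5),y,26,6)])
E
```

```text
dot [309, 159, 23, 11, 122] [632.1 -31.3]
dot [430, 188, 8, 9, 56] [ 567.7 -304.1]
dot [369, 190, 8, 8, 52] [ 564.  -157.8]
dot [208, 170, 7, 5, 27] [ 568.9 -305.7]
dot [252, 195, 7, 5, 30] [ 587.1 -147.4]
dot [274, 215, 21, 14, 138] [618.  -36.8]
tip [ 597.7 -307.6   28.7] yaw -5.1 tilt -3.8
[0.0019, -0.0002, -0.004, 0.002, -0.062, -0.002]
[0.0022, -0.0003, -0.004, -0.0, -0.062, -0.002]
[0.0025, -0.0003, -0.004, -0.0, -0.062, -0.002]
[0.0029, -0.0003, -0.004, -0.0, -0.062, -0.002]
[0.0032, -0.0003, -0.004, -0.0, -0.062, -0.002]
[0.0014, -0.0, -0.0052, 0.0, -0.035, -0.0]
[0.0014, 0.0, -0.0052, 0.0, -0.035, 0.0]
[0.0014, -0.0, -0.0052, 0.0, -0.035, 0.0]
[0.0014, 0.0, -0.0052, 0.0, -0.035, -0.0]
[0.0014, -0.0, -0.0052, 0.0, -0.035, 0.0]
[0.0014, -0.0, -0.0052, 0.0, -0.035, -0.0]
```

Emit:
jog_arm(
  increments=[
    [[0.0019, 0, -0.004, 0.002, -0.062, -0.002], [0.0022, 0, -0.004, 0, -0.062, -0.002], [0.0025, 0, -0.004, 0, -0.062, -0.002], [0.0029, 0, -0.004, 0, -0.062, 0], [0.0032, 0, -0.004, 0, -0.062, 0], [0.0014, 0, -0.0052, 0, -0.035, 0], [0.0014, 0, -0.0052, 0, -0.035, 0], [0.0014, 0, -0.0052, 0, -0.035, 0], [0.0014, 0, -0.0052, 0, -0.035, 0], [0.0014, 0, -0.0052, 0, -0.035, 0], [0.0014, 0, -0.0052, 0, -0.035, 0], [0, 0, 0, 0, 0, 0]],
  ],
)

```text
t: 51.95
ee_pos: [478.8, -296.4, 103.0]
tool_rot: [0.974, -0.04, -0.224, -0.009]
force: [-0.0, -0.2, -0.1]
width: 15.6
```

```bash
python3 - <<'E'
from mv import *
q=shot('scene');dots(q,20);s=env.observe();print(s['ee_pos'],s['force'])
C,y=[598,-275],-4.6
rows([(fr(C,y,-40,-30,4),y,26,5)])
E
```

```text
dot [204, 178, 7, 7, 35] [ 586.2 -310.3]
dot [252, 195, 7, 5, 30] [ 572.2 -160.7]
dot [274, 215, 21, 15, 138] [604.1 -46.5]
[ 478.28622448 -296.50308864  102.86010846] [ 0.44816097 -0.56969785 -0.74623546]
tip [ 595.9 -306.1    2.6] yaw -4.7 tilt 25.9
[-0.0074, -0.0002, 0.0032, -0.0, -0.0, -0.0]
[-0.0074, -0.0002, 0.0032, -0.0, -0.0, -0.0]
[-0.0074, -0.0002, 0.0032, -0.0, -0.0, -0.0]
[-0.0074, -0.0002, 0.0032, -0.0, -0.0, -0.0]
[-0.0074, -0.0002, 0.0032, -0.0, -0.0, -0.0]
```

Emit:
jog_arm(
  increments=[
    [[-0.0045, 0, 0.0021, 0, 0, 0], [-0.009, 0, 0.004, 0, 0, 0], [-0.009, 0, 0.004, 0, 0, 0], [-0.009, 0, 0.004, 0, 0, 0], [-0.009, 0, 0.0025, 0, 0, 0], [-0.006, 0, -0.006, 0, 0, 0], [-0.005, 0, -0.01, 0, 0, 0], [-0.018, 0, -0.036, 0, 0, 0], [-0.025, 0, -0.05, 0, 0, 0], [0, 0, 0, 0, 0, 0]],
  ],
)

```text
t: 53.25
ee_pos: [432.4, -293.7, 225.0]
tool_rot: [0.974, -0.04, -0.221, -0.008]
force: [0.2, -0.1, -2.2]
width: 15.5
```

Emit:
jog_arm(
  increments=[
    [[0, 0, 0, 0, 0.11, 0], [0, 0, 0, 0, 0.11, 0], [0, 0, 0, 0, 0.11, 0], [0, 0, 0, 0, 0.11, 0], [0, 0, 0, 0, 0.01, 0], [0, 0, 0, 0, 0, 0]],
  ],
)

```text
t: 54.0
ee_pos: [430.3, -292.4, 220.5]
tool_rot: [0.999, -0.041, -0.003, -0.001]
force: [-0.0, -0.8, -1.7]
width: 15.6
```

```bash
python3 - <<'E'
from mv import *
s=env.observe();print(s['ee_pos'],s['joints'].round(2))
for n in('top','scene'):
    p=shot(n);cl=cloud(p);dots(p,17)
    for q in env.outline_of(p,'cake0')[:3]:
        P=cl[cv2.erode(q['mask'].astype(np.uint8),np.ones((3,3)))>0];P=P[(P[:,2]>8)&(P[:,2]<50)]
        if len(P)<20: continue
        c=P.mean(0);u,sv,v=np.linalg.svd(P-c);print(n,round(q['p'],2),'plane',c.round(1),v[2].round(3))
need([420.2,35.3,164.7],down(12))
E
```

```text
[ 430.30471991 -292.39131294  220.48296188] [ 0.45  0.28  0.05  1.85 -0.02  1.02 -1.14]
dot [309, 159, 23, 11, 119] [638.  -31.9]
dot [427, 185, 8, 8, 46] [ 581.5 -304.5]
dot [369, 190, 8, 8, 51] [ 568.4 -161.6]
top 0.81 plane [ 578.1 -301.4   16.5] [ 0.022 -0.005 -1.   ]
top 0.58 plane [ 566.7 -160.8   16.4] [-0.005  0.005  1.   ]
dot [206, 179, 8, 5, 31] [ 582.1 -305.4]
dot [251, 195, 8, 5, 31] [ 570.2 -162.8]
dot [274, 215, 21, 15, 138] [602.2 -48.2]
scene 0.65 plane [ 574.4 -159.7   16.3] [-0.038 -0.024 -0.999]
scene 0.56 plane [ 587.  -300.2   16.2] [0.04  0.031 0.999]
t 54.2 pos [ 430.9 -292.3  220. ] F [ 0.9 -0.1 -2.1] w 15.5
 shift tool mm [ -36.8 -325.6   55.8] rotvec [-0.006  0.003 -1.861] j [ 0.45  0.29  0.05  1.85 -0.02  1.01 -1.14]
```

Both cakes lie flat on the plate. Now returning the server to its rest.

Emit:
jog_arm(
  increments=[
    [[-0.0046, -0.0407, 0, 0, 0, 0], [-0.0046, -0.0407, 0, 0, 0, 0], [-0.0046, -0.0407, 0, 0, 0, 0], [-0.0046, -0.0407, 0, 0, 0, 0], [-0.0046, -0.0407, 0, 0, 0, 0], [-0.0046, -0.0407, 0, 0, 0, 0], [-0.0046, -0.0407, 0, 0, 0, 0], [-0.0046, -0.0407, 0, 0, 0, 0], [0, 0, 0, 0, 0, -0.169], [0, 0, 0, 0, 0, -0.169], [0, 0, 0, 0, 0, -0.169], [0, 0, 0, 0, 0, -0.169]],
  ],
)

```text
t: 55.7
ee_pos: [420.4, 35.3, 220.7]
tool_rot: [0.955, 0.296, -0.002, -0.001]
force: [0.2, 0.4, -2.0]
width: 15.4
```

Emit:
jog_arm(
  increments=[
    [[0, 0, 0, 0, 0, -0.169], [0, 0, 0, 0, 0, -0.169], [0, 0, 0, 0, 0, -0.169], [0, 0, 0, 0, 0, -0.169], [0, 0, 0, 0, 0, -0.169], [0, 0, 0, 0, 0, -0.169], [0, 0, 0, 0, 0, -0.169], [0, 0, 0, 0, 0, 0], [0, 0, 0, 0, 0, 0]],
  ],
)

```text
t: 56.82
ee_pos: [420.3, 35.1, 220.7]
tool_rot: [0.632, 0.775, -0.001, -0.002]
force: [1.0, -0.0, -1.1]
width: 15.6
```

```bash
python3 - <<'E'
from mv import *
need([420.2,35.3,64.7],down(12.05))
p=shot('scene')
s=env.observe();r=R.from_quat(s['tool_rot']);print('calc tip',(s['ee_pos']+r.apply(TIP)).round(1))
for n in('server_tip','rest_seat'):print(n,[(round(a['p'],2),w(p,a['xyz']).round(1).tolist()) for a in env.pinpoint(p,n)[:2]])
E
```

```text
t 56.83 pos [420.3  35.1 220.7] F [ 1.  -0.  -1.1] w 15.6
 shift tool mm [ -0.    0.6 156. ] rotvec [-0.004 -0.002 -0.008] j [ 0.14  0.15 -0.39  2.03  0.07  0.97 -0.08]
calc tip [389.8 182.  182.3]
server_tip [(0.74, [394.3, 178.0, 181.2])]
rest_seat [(0.74, [423.3, 8.7, 54.0])]
```

Emit:
jog_arm(
  increments=[
    [[0, 0.0005, 0, -0.004, -0.002, -0.008], [0, 0, 0.04, 0, 0, 0], [0, 0, 0.05, 0, 0, 0], [0, 0, 0.04, 0, 0, 0], [0, 0, 0.02, 0, 0, 0], [0, 0, 0, 0, 0, 0]],
  ],
)

```text
t: 57.72
ee_pos: [419.7, 35.0, 69.8]
tool_rot: [0.627, 0.779, -0.001, -0.001]
force: [0.5, -0.1, -1.3]
width: 15.8
```

```bash
python3 - <<'E'
from mv import *
need([420.2,35.3,44.9],down(12.05))
E
```

```text
t 57.73 pos [419.7  35.   69.8] F [ 0.5 -0.1 -1.3] w 15.8
 shift tool mm [ 0.2  0.6 24.9] rotvec [-0.003 -0.     0.004] j [ 0.07  0.38 -0.34  2.21  0.23  0.58 -0.23]
```

Emit:
jog_arm(
  increments=[
    [[0, 0.0005, 0, -0.003, 0, 0.004], [0, 0, 0.008, 0, 0, 0], [0, 0, 0.008, 0, 0, 0], [0, 0, 0.004, 0, 0, 0], [0, 0, 0.002, 0, 0, 0], [0, 0, 0, 0, 0, 0], [0, 0, 0, 0, 0, 0]],
  ],
)

```text
t: 58.6
ee_pos: [421.3, 35.1, 48.9]
tool_rot: [0.629, 0.777, 0.001, 0.001]
force: [0.2, -0.4, -1.2]
width: 15.6
```

Emit:
jog_arm(
  increments=[
    [[0, 0, 0.001, 0, 0, 0], [0, 0, 0.001, 0, 0, 0], [0, 0, 0, 0, 0, 0], [0, 0, 0, 0, 0, 0]],
  ],
)

```text
t: 59.1
ee_pos: [421.2, 35.1, 46.8]
tool_rot: [0.629, 0.777, 0.001, 0.001]
force: [0.4, -0.0, -1.6]
width: 15.5
```

```bash
python3 - <<'E'
from mv import *
need([420.2,35.3,44.7],down(12.05));print(env.observe()['ft_torque'])
E
```

```text
t 59.1 pos [421.2  35.1  46.8] F [ 0.4 -0.  -1.6] w 15.5
 shift tool mm [ 0.4 -1.   2.1] rotvec [ 0.003  0.    -0.   ] j [ 0.04  0.42 -0.32  2.23  0.26  0.51 -0.27]
[-0.05165728 -0.17164585 -0.01919728]
```

Emit:
jog_arm(
  increments=[
    [[0, -0.001, 0.001, 0.003, 0, 0], [0, 0, 0.0007, 0, 0, 0], [0, 0, 0, 0, 0, 0], [0, 0, 0, 0, 0, 0]],
  ],
)

```text
t: 59.6
ee_pos: [420.2, 34.9, 45.1]
tool_rot: [0.629, 0.777, -0.0, 0.0]
force: [0.3, -0.4, -2.0]
width: 15.5
```

Emit:
jog_arm(
  increments=[
    [[0, 0, 0.0005, 0, 0, 0], [0, 0, 0, 0, 0, 0], [0, 0, 0, 0, 0, 0]],
  ],
)

```text
t: 59.98
ee_pos: [420.3, 34.9, 44.7]
tool_rot: [0.629, 0.777, -0.0, 0.0]
force: [-0.4, -0.4, 0.6]
width: 15.7
```

Emit:
jog_arm(
  increments=[
    [[0, 0, 0.0004, 0, 0, 0], [0, 0, 0, 0, 0, 0], [0, 0, 0, 0, 0, 0]],
  ],
)

```text
t: 60.35
ee_pos: [420.3, 34.9, 44.6]
tool_rot: [0.629, 0.777, -0.0, 0.0]
force: [-2.9, -0.6, 9.1]
width: 15.6
```

Emit:
jog_arm(
  increments=[
    [[0, 0, 0, 0, 0, 0], [0, 0, 0, 0, 0, 0], [0, 0, 0, 0, 0, 0], [0, 0, 0, 0, 0, 0], [0, 0, -0.02, 0, 0, 0], [0, 0, -0.04, 0, 0, 0], [0, 0, -0.06, 0, 0, 0], [0, 0, -0.06, 0, 0, 0], [0, -0.02, 0, 0, 0, 0], [0, 0, 0, 0, 0, 0]],
  ],
  hand=0.05,
)

```text
t: 61.6
ee_pos: [399.9, 30.3, 224.6]
tool_rot: [0.629, 0.777, -0.0, 0.001]
force: [0.3, 0.0, 0.2]
width: 50.0
```

Emit:
jog_arm(
  increments=[
    [[-0.05, -0.01, 0, 0, 0, 0], [-0.05, -0.01, 0, 0, 0, 0], [-0.05, -0.01, 0, 0, 0, 0], [-0.05, -0.01, 0, 0, 0, 0], [-0.05, -0.01, 0, 0, 0, 0], [-0.05, -0.01, 0, 0, 0, 0], [0, 0, 0, 0, 0, 0], [0, 0, 0, 0, 0, 0]],
  ],
)

```text
t: 62.6
ee_pos: [404.6, -274.4, 223.4]
tool_rot: [0.629, 0.777, -0.0, -0.001]
force: [-0.1, 1.3, -0.2]
width: 50.0
```

```bash
python3 - <<'E'
from mv import *
print(env.observe()['ee_pos'],env.observe()['force'])
p=shot('top','final.png');im0=p['image']
hsv=cv2.cvtColor(im0,cv2.COLOR_RGB2HSV);H,S,V=cv2.split(hsv)
def box(m,a,b,c,d):
    k=np.zeros_like(m);k[c:d,a:b]=1;return m&k.astype(bool)
print('blade z8',rect(p,box((S<60)&(V>190),225,272,240,285),8))
print('grip z63',rect(p,box((H<20)&(S>110)&(V>150),272,340,236,270),63))
cl=cloud(p);print('z grip',cl[252,295],cl[246,326],'blade',cl[264,240],cl[260,260])
q=shot('scene');dots(q);dots(p);
for x in(p,q): print([[round(v,1) for v in w(x,a['xyz'])] for n in('latch_tab','pocket','sage','jar') for a in env.pinpoint(x,n)[:1]])
top=cv2.resize(p['image'][90:310,130:480,::-1],(800,503),interpolation=cv2.INTER_CUBIC)
cv2.imwrite('pics/final.png',top)
E
```

```text
[ 404.61136067 -274.43729655  223.38200006] [-0.06720518  1.2792284  -0.21294771]
blade z8 [([398.0, 136.7], [49.1, 95.3], 11.9, [397.6, 136.8], 740)]
grip z63 [([426.8, -1.8], [16.7, 119.6], 12.0, [426.8, -1.7], 318)]
z grip [424.61984712  25.45746571  63.04704848] [438.13854454 -44.92112872  63.42318137] blade [397.76084471 157.28793995  10.96175407] [407.15588237 110.79515518   5.51543479]
dot [206, 179, 8, 5, 29] [ 582.7 -305.4]
dot [252, 195, 7, 5, 30] [ 570.  -162.6]
dot [274, 215, 21, 15, 138] [602.2 -48.2]
dot [309, 159, 23, 11, 119] [637.9 -31.9]
dot [427, 185, 8, 8, 51] [ 580.7 -304.3]
dot [369, 190, 8, 8, 52] [ 568.2 -161.8]
[[np.float64(630.0), np.float64(-6.9), np.float64(79.5)], [np.float64(626.6), np.float64(-28.4), np.float64(21.2)], [np.float64(769.8), np.float64(38.2), np.float64(-0.5)], [np.float64(759.3), np.float64(184.7), np.float64(-2.2)]]
[[np.float64(627.9), np.float64(-10.2), np.float64(76.7)], [np.float64(630.6), np.float64(-30.6), np.float64(22.8)], [np.float64(771.4), np.float64(34.8), np.float64(-1.9)], [np.float64(765.5), np.float64(185.5), np.float64(2.1)]]
```

View pics/final.png

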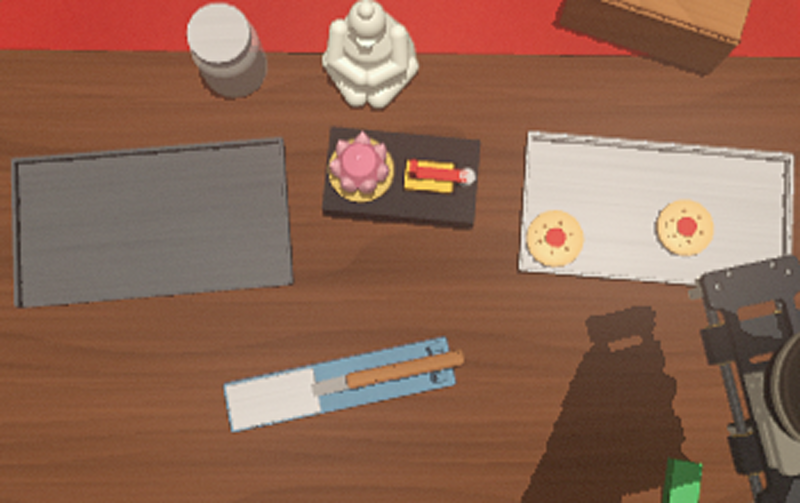

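The final view shows everything in place. The pack is in the pocket with the lever over it, both cakes are on the plate, the server is on its rest, and the sheet is empty. Handing in.

```bash
python3 -c "
from rig import env
print(env.close_job())"
```

```text
the job is handed in; nothing more can be done
None
```

The altar is ready and the job is handed in, at about 63 s on the robot's clock.

- **Lamp:** The yellow pack is seated in the pocket. It bottomed out at the expected height and stands about 10 mm proud. I pushed the red lever until it met its stop at about 17 N, and it lies over the pack.
- **Cakes:** Only two cakes were there. I carried each one on the server blade, and both lie on the steel plate. Depth readings put their tops at about 16.4 mm with almost no tilt, against 17 mm expected. The sheet is empty.
- **Knocked cake:** After I set the first cake down, it shifted about 45 mm into a corner of the plate. I took this to be the announced knock, though I did not see it happen. It still lies flat inside the rim, close up against it, so I left it there.
- **Server:** It is back on its blue rest, within about 1 mm of where I found it.
- **Sage and jar:** I did not touch them, and their measured positions agree with the start to within a few mm, about as well as the cameras can tell.

While withdrawing from the first cake, the blade pressed lightly on the plate's near rim, at about 5 N. None of my final checks failed. The two cameras differed by a few millimetres, which is within their stated accuracy.

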